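# Empty the reject pan through the spring flap of the locked reject bin

## Robot

A 7-joint arm with a two-finger parallel gripper is mounted at the origin on the work surface; the furniture and walls round the work are solid. World frame = base frame: x ahead of the robot, y to its left, z up, the work surface at z = 0. Lengths are in m, angles in degrees, forces in N, time in s.
With the tool pointing down it reaches from about 0.425 to 0.875 m from the base axis. Payload 4.7 kg.
Tool frame: the origin (TCP) lies midway between the tips of the shut fingers; the grasp point (between the pads) lies 19 mm behind it (env.grip_point_offset is the distance from the TCP to the grasp point, in m); z points along the fingers, y is the line along which they close (so a half turn about z gives the same grasp; the last joint's range is limited). The gripper opens to 87 mm and grips with 3 to 60 N. Pads are 19 mm wide; open, the fingers measure 117 mm over their backs; the gripper's body (75 mm by 190 mm) begins 51 mm behind the grasp point.
Start: joints at [0.808, 18.392, -4.016, 83.108, 1.295, 78.541, -3.26], TCP at [0.65, -0, 0.223] pointing down, gripper open.
Joint ranges: [-163.93, 163.93], [-17.29, 119.83], [-79.2, 71.16], [3.27, 140.29], [-89.18, 269.18], [5.43, 117.66], [-154.24, 154.24]. Speed limits (degrees/s): [147.25, 147.25, 180, 180, 180, 180, 180].

## Interface

Orientations are given as [roll, pitch, yaw] about the fixed x, y, z axes, in that order (R = Rz(yaw) Ry(pitch) Rx(roll)).
In Python, from cell import env gives the robot as it stands.
- The arm moves only by the shell command python3 -m jog 'ROWS' [FORCE]. ROWS is JSON, a list of rows, each a list of 7 numbers: the shift along the tool's x, y, z in m, then the turn, a rotation vector about the tool's x, y, z in rad, then the finger opening in m, from 0 to 0.087. A call has 1 to 12 rows; each row shifts and turns the commanded pose from where the row before left it, along the tool's axes as they then stand; what a row does not reach is not made up. A row lasts 1/12 s, in which the tool goes at most 41.7 mm and 7.16 degrees, less where a joint would pass 70% of its speed; a pose out of reach is approached as far as the arm can. A call is refused whole if a number of a shift passes 0.0417 or a number of a turn 0.125, either way. A call with a gripper value outside its range is refused whole. The fingers move at their own pace and stop on an object; FORCE is the grip in N (left out, the last holds). Time passes only in rows, so rows that do not move let the fingers close. It gives the time, the measured TCP pose, the force, the opening and the grip force at its end, in the units of the state.
- env.get_obs(): the state, without advancing time (a new reading comes with each control period).
- env.read_camera(name): name is "scene" or "side" or "wrist"; returns the picture (384x512x3 uint8, blue, green, red); there is no depth.
- env.get_calibration(name): a dict with "fov_y" (degrees; the focal length in pixels is half the picture's height over the tangent of half this angle, whatever the lens; pixels are square), "cx", "cy" (the principal point, pixels), "pose" (4x4, takes a point from camera to world coordinates). Camera axes: x right, y up, looking along -z (the intrinsics and any distortion apply to the point x, -y, -z); pixel columns grow to the right and rows downward; lengths in m; the calibration is good to about 2 mm. A picture is of the moment at which its call begins: read the wrist's pose just before it. get_calibration takes no time and is no camera call; for the wrist camera it gives the pose at the moment of the call.
- env.sign_off(): hands the job in; it is judged then, once.
The state is a dict: "time_s": time; "qpos": joint angles; "joint_velocities": joint speeds; "effort": joint torques, N m; "tool_pos": TCP position; "tool_rot": TCP orientation; "force": force on the tool from outside, world axes, zero at the start; "wrist_torque": the same for the moment, N m; "grip_width": finger opening in m; "grasp_force": force on a finger pad.
Only numpy, scipy, OpenCV 4.12 (cv2) and the standard library are available. Lean on these libraries where they do the work, as an engineer would, in place of code of your own. Each camera call takes 0.05 s, during which the arm holds its last target. There are 200 camera calls.

## Task

Empty the aluminium reject pan into the red reject bin: push the bin's spring flap in with the pan's open nose and hold it open that way while you tip both round wafer boxes through the slot. Only then draw the pan back slowly, so that the flap eases shut behind it and does not slam, and set the empty pan down flat on the bench. Do not bump the jog box, and leave the other things where they are.

Things in the scene. Friction and masses are not known exactly. Their poses are not given: they have to be found in the camera images.
- reject_pan: Open aluminium pan, 220 g, 160 mm long (x), 134 mm wide (y), 42 mm high, sheet 4 mm thick; walls at the back (-x) and both sides, open at the nose (+x); a black handle stands out from the back wall. Origin: centre of the underside, z up. It stands level on the bench, nose roughly towards the bin. Both boxes lie loose in it.
- pan_handle (a point): Middle of the black handle, where to grip: a straight flat-sided bar along the pan's x, 85 mm long, 22 mm wide (pan's y), 26 mm high, centred 43 mm above the underside; this point is 130 mm behind the pan's origin, 50 mm behind its back wall. Pinch across the 22 mm from above, at any pitch along x; grip hard (80 N or more), as the load is ahead of the grip. Axes as the pan's.
- pan_lip (a point): Middle of the pan's front edge, at the underside of its floor, 80 mm ahead of the pan's origin, 210 mm ahead of pan_handle. Axes as the pan's. The boxes are too light to push the flap: its lower edge must ride on top of the pan's side walls, clear of them. That is so with the lip 50 mm or more past the sill, measured along the pan's floor, and the pan tipped by 40 degrees or more.
- reject_box_lower: Round flat wafer box, white with a blue edge, 115 mm across, 16 mm high, about 55 g, loose in the pan under the other one. Origin: centre of its underside. Only friction holds the boxes: they start to slide when the pan is tipped nose down by some 26 to 36 degrees.
- reject_box_upper: The same kind of box, lying on top of the lower one in the pan; the stack reaches 36 mm above the pan's underside, 6 mm below the rim of its side walls. Origin: centre of its underside.
- reject_bin: Red locked steel bin fixed to the bench, 250 mm deep (x), 200 wide (y), 250 high. Origin: centre of its underside; +x points from the front to the back, so the pan goes in along +x. The mouth, in the front face (x = -125 mm), is 166 mm wide and reaches from the sill, 140 mm above the bench, to 220 mm. The bin is hollow behind it, down to 8 mm above the bench.
- bin_sill (a point): Middle of the top of the mouth's lower edge (the sill, a fixed rolled edge 8 mm thick), 123 mm in front of the bin's origin, 140 mm above the bench. Axes as the bin's.
- flap (a joint): Aluminium flap in the mouth, 160 mm wide, 76 mm long, hinged along its top edge 220 mm above the bench, 6 mm behind the front face; 0 shut, 1.35 rad fully in. A spring shuts it (2 to 4 N at the lower edge): let go, it slams (over 3.5 rad/s in the last 0.15 rad). It follows the retreating pan, whose rim touches it only 20 to 35 mm below the hinge: at 30 mm/s it shuts at 1 to 1.5 rad/s.
- jog_box: Grey control box with joystick, key and red emergency stop, 120 x 170 mm, 109 mm high to the top of the joystick, fixed to the bench between pan and bin. Origin: centre of its underside. Not to be bumped.
- flux_bottle: Slim white dropper bottle, 34 mm across, 105 mm high, standing behind the jog box. Bystander. Origin: centre of its underside.
- hygrometer: White digital thermo-hygrometer, 70 mm wide, 19 mm thick, 56 mm high, standing on edge at the left. Bystander. Origin: centre of its underside.

How it is judged:
By the outcome, as a careful person would: the job done as asked, in the order asked, and still so for the second after the job is handed in, with the robot touching nothing.
It also fails if it takes over 58 s, if anything falls off the work surface, if the arm or the gripper's body presses on something with over 40 N, if the wrist force passes 120 N, or if a joint passes its speed limit or range.

## Working session

There is one attempt and no reset: what is moved stays moved. The work goes in short steps, Python scripts to look and compute and a shell command to move; the robot and the scene stay as the last step left them, time stands still between calls to the robot, and variables do not carry over. Pictures are saved under pics/ and viewed, at most 10 in all, crops included, and the job is handed in when it is done.

```bash
ls; mkdir -p pics; python3 - <<'E'
from cell import env
import cv2
for n in("scene","side","wrist"):
    c=env.get_calibration(n);im=env.read_camera(n);cv2.imwrite(f"pics/{n}0.png",im);print(n,{k:(v.round(4).tolist() if hasattr(v,'round') and k=='pose' else v) for k,v in c.items()})
o=env.get_obs();print(o);print(env.grip_point_offset)
E
```

```text
pics
scene {'fov_y': 57.13352273526205, 'cx': 254.9939230539133, 'cy': 193.62693201866742, 'pose': [[-0.8987, 0.1828, -0.3987, 0.0006], [-0.4386, -0.3725, 0.8179, 1.103], [0.001, 0.9099, 0.4149, 0.6273], [0.0, 0.0, 0.0, 1.0]]}
side {'fov_y': 56.631758566990506, 'cx': 254.7509236772837, 'cy': 192.24331266854307, 'pose': [[0.9699, -0.1389, 0.1998, 0.7133], [0.2429, 0.6011, -0.7614, -0.7513], [-0.0144, 0.787, 0.6168, 0.8841], [0.0, 0.0, 0.0, 1.0]]}
wrist {'fov_y': 64.10374583499058, 'cx': 253.8414799560396, 'cy': 194.13651362494383, 'pose': [[1.0, 0.0002, 0.0024, 0.6494], [-0.0008, 0.9674, 0.2532, 0.0686], [-0.0023, -0.2532, 0.9674, 0.3832], [0.0, 0.0, 0.0, 1.0]]}
{'time_s': 0.15, 'qpos': array([ 0.81075827, 18.42899479, -4.01678522, 83.15878717,  1.29482203,
       78.54109293, -3.26006799]), 'joint_velocities': array([-0.03214875, -0.1524725 , -0.07239397, -0.09670506,  0.01344724,
        0.04009682,  0.04071387]), 'effort': array([ 2.16972071e-04, -4.91794288e+01, -4.04079035e-01, -3.12878716e+01,
       -6.39387709e-02,  4.04033612e-02,  9.90178205e-05]), 'tool_pos': array([ 6.49580507e-01, -6.54553338e-05,  2.21716951e-01]), 'tool_rot': array([-1.79916338e+02,  4.50926853e-03,  8.99997234e+01]), 'force': array([-0.38011556, -0.38696358, -0.62123399]), 'wrist_torque': array([0.04009787, 0.00114205, 0.02440861]), 'grasp_force': 0.0, 'grip_width': 0.08697111509814988}
0.0187
```

```bash
cd pics; python3 - <<'E'
import cv2
for n in("scene","side"):cv2.imwrite(n+"0b.png",cv2.resize(cv2.imread(n+"0.png"),(800,600),interpolation=cv2.INTER_CUBIC))
E
```

```text
(no output)
```

View pics/scene0b.png

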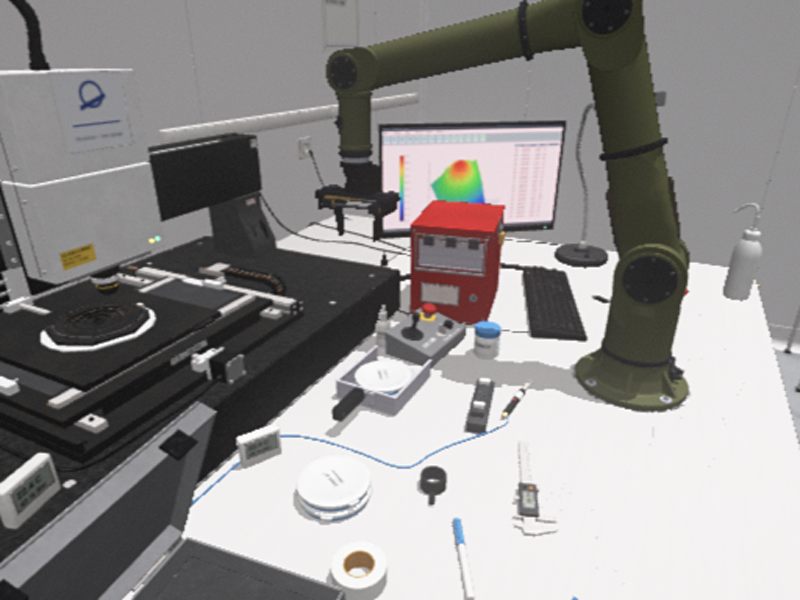

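View pics/side0b.png

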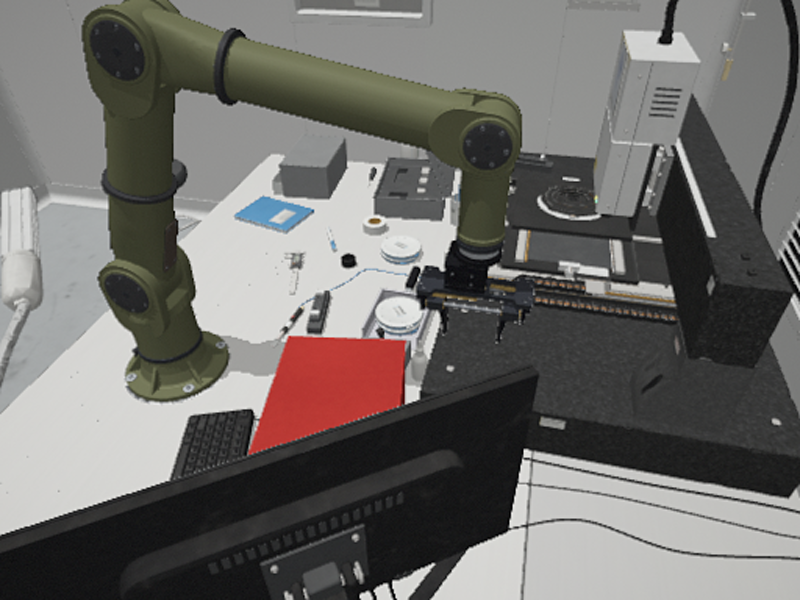

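Scene view: the red bin is at about (458,262) facing the camera, the jog box at (420,335), the pan at (383,382) with its handle end at (345,405), the bottle at (383,330) and the hygrometer at (258,446). The side view shows the bin's top at (330,390). I'll enlarge crops of both.

```bash
cd pics; python3 - <<'E'
import cv2
a=cv2.imread("scene0.png")
cv2.imwrite("c1.png",cv2.resize(a[190:285,205:325],None,fx=6,fy=6,interpolation=cv2.INTER_CUBIC))
cv2.imwrite("c2.png",cv2.resize(a[122:212,255:330],None,fx=6,fy=6,interpolation=cv2.INTER_CUBIC))
E
```

```text
(no output)
```

View pics/c1.png

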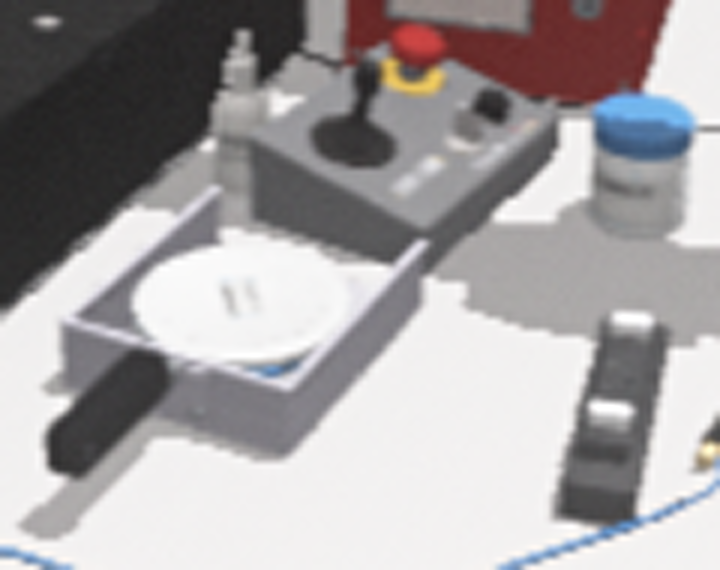

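View pics/c2.png

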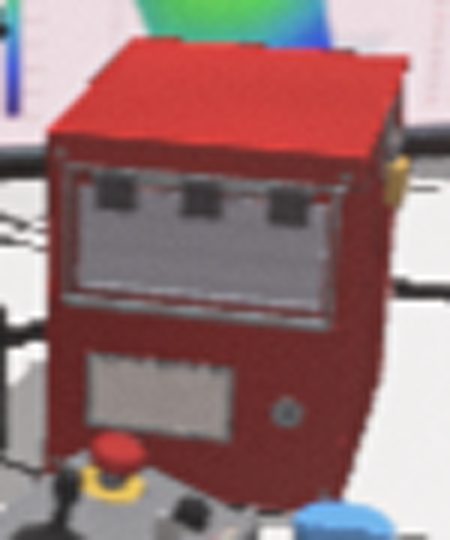

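c1 shows the pan: back rim corners (66,322) and (290,385), nose tops (425,243) and (217,192), underside corner (285,457). c2 shows the bin: top corners (50,130), (372,158), (408,60) and (135,38), sill from (65,300) to (328,325). I'll fit planar poses to these.

```bash
cat > h.py <<'E'
import numpy as np
from cell import env
from scipy.optimize import least_squares
def proj(n,P,k=0):
    c=env.get_calibration(n);T=np.linalg.inv(c['pose']);p=np.atleast_2d(P)@T[:3,:3].T+T[:3,3]
    x=p[:,0]/-p[:,2];y=-p[:,1]/-p[:,2];r=1+k*(x*x+y*y);f=192/np.tan(np.radians(c['fov_y']/2))
    return np.c_[c['cx']+f*x*r,c['cy']+f*y*r]
def W(q,L):
    c,s=np.cos(q[2]),np.sin(q[2]);L=np.asarray(L,float);return np.c_[q[0]+c*L[:,0]-s*L[:,1],q[1]+s*L[:,0]+c*L[:,1],L[:,2]]
E
python3 - <<'E'
from h import *
c1=lambda a:np.array([205,190])+np.array(a)/6
c2=lambda a:np.array([255,122])+np.array(a)/6
pan=([[-80,67,42],[-80,-67,42],[80,-67,42],[80,67,42],[-80,-67,0]],c1([[66,322],[290,385],[425,243],[217,192],[285,457]]))
# camera looks along -y: image left = +x world
bn=([[-125,100,250],[-125,-100,250],[125,-100,250],[125,100,250],[-125,-100,0],[-123,83,140],[-123,-83,140]],c2([[50,130],[372,158],[408,60],[135,38],[340,503],[65,300],[328,325]]))
for nm,(L,px),x0 in(("pan",pan,[.6,.3,-1.5]),("bin",bn,[.5,-.2,-1.5])):
  L=np.array(L)/1000.
  for k in(0,None):
    f=lambda q:(proj("scene",W(q,L),q[3] if k is None else 0)-px).ravel()
    r=least_squares(f,x0+[0] if k is None else x0,x_scale=.1);print(nm,r.x.round(4),np.degrees(r.x[2]).round(2));print(r.fun.reshape(-1,2).round(1).tolist())
  q=r.x
  if nm=="bin":
    S=np.array([[-125,100,250],[-125,-100,250],[125,100,250]])/1000;print("side", (proj("side",W(q,S))*1.5625).round(0).tolist())
  print("hnd",W(q,[[-.13,0,.043],[-.1725,0,.056],[.08,0,0],[-.123,0,.14]]).round(4).tolist())
E
```

```text
pan [ 0.444   0.2535 -1.6051] -91.97
[[-1.3, -0.6], [-0.0, 0.7], [0.7, -0.4], [-0.2, -1.3], [0.8, 0.7]]
pan [ 0.4408  0.2612 -1.6056 -0.8384] -91.99
[[-0.6, -0.6], [-0.2, 0.7], [0.4, 0.4], [-0.4, -0.3], [0.7, -0.4]]
hnd [[0.4454, 0.3911, 0.043], [0.4468, 0.4336, 0.056], [0.4381, 0.1812, 0.0], [0.4451, 0.3841, 0.14]]
bin [ 0.4609 -0.2041 -1.3858] -79.4
[[-0.5, -0.3], [-0.5, -0.8], [0.1, -1.3], [-0.6, -0.7], [0.1, 3.4], [1.1, -1.0], [0.2, -0.9]]
bin [ 0.4601 -0.2073 -1.39   -0.2454] -79.64
[[-0.1, -0.3], [-0.9, -0.4], [-0.5, -0.3], [-0.2, -0.2], [0.0, 3.0], [1.5, -1.2], [0.1, -1.0]]
side [[400.0, 337.0], [284.0, 333.0], [389.0, 461.0]]
hnd [[0.4367, -0.0794, 0.043], [0.4291, -0.0376, 0.056], [0.4745, -0.286, 0.0], [0.438, -0.0863, 0.14]]
```

```bash
python3 -m jog '[[0.015,-0.01,-0.0225,0,0,0,0.087],[0.015,-0.025,-0.0225,0,0,0,0.087],[0.015,-0.025,-0.0225,0,0,0,0.087],[0.015,-0.025,-0.0225,0,0,0,0.087],[0.015,-0.025,-0.0225,0,0,0,0.087],[0.015,-0.025,-0.0225,0,0,0,0.087],[0.015,-0.025,-0.0225,0,0,0,0.087],[0.015,-0.025,-0.0225,0,0,0,0.087],[0,0,0,0,0,0,0.087],[0,0,0,0,0,0,0.087]]'
python3 - <<'E'
from h import *
import cv2,pickle
o=env.get_obs();c=env.get_calibration("wrist");im=env.read_camera("wrist");cv2.imwrite("pics/w1.png",im);cv2.imwrite("pics/w1b.png",cv2.resize(im,(800,600),interpolation=cv2.INTER_CUBIC));pickle.dump(c,open("w1.pkl","wb"));print(o['qpos'].round(2),o['tool_pos'],o['tool_rot'])
E
```

```text
time_s: 0.98
tool_pos: [0.4646, 0.1213, 0.4045]
tool_rot: [179.7, -0.0, 90.2]
force: [0.3, -0.4, -0.1]
grip_width: 0.0869
grasp_force: 0.0
[ -6.76  -3.62 -10.35  87.21  -0.61  96.1  -16.99] [0.4646087  0.12125228 0.40450546] [ 1.79748292e+02 -2.84277541e-02  9.01651688e+01]
```

View pics/w1b.png

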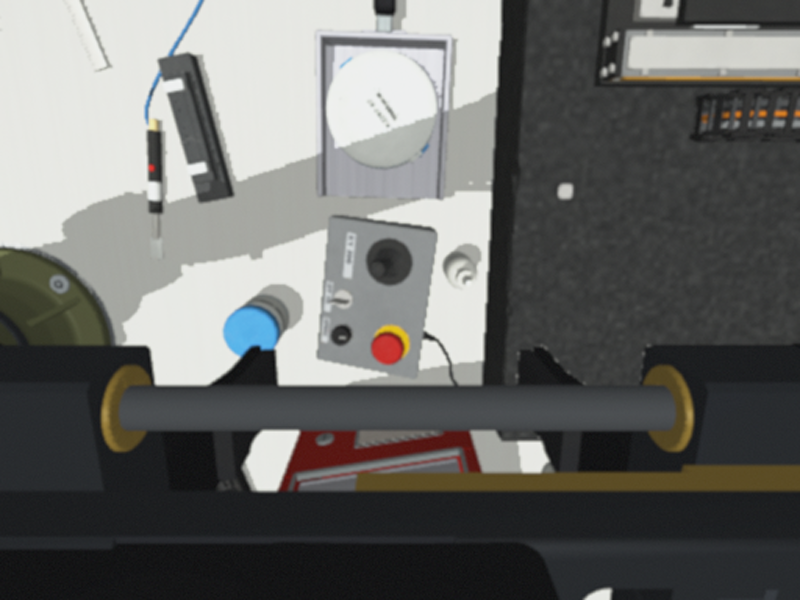

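The wrist view shows the pan's rim corners at (317,31), (454,37), (318,197) and (446,199), the jog box at (325–437,217–375), and the bin's front edge with the sill frame corners at about (466,450) and (293,473). The bottle is at (461,268). I'll fit all three views together.

```bash
cat > fit.py <<'E'
from h import *
import h,pickle
w1=pickle.load(open("w1.pkl","rb"));g=env.get_calibration
class E2:
    get_calibration=staticmethod(lambda n:w1 if n=="w1" else g(n))
h.env=E2
c1=lambda a:np.array([205,190])+np.array(a)/6
c2=lambda a:np.array([255,122])+np.array(a)/6
s=lambda a:np.array(a)/1.5625
D=[(0,"scene",[[-80,67,42],[-80,-67,42],[80,-67,42],[80,67,42],[-80,-67,0]],c1([[66,322],[290,385],[425,243],[217,192],[285,457]])),
(0,"w1",[[-80,67,42],[-80,-67,42],[80,-67,42],[80,67,42]],s([[454,37],[317,31],[318,197],[446,199]])),
(1,"scene",[[-125,100,250],[-125,-100,250],[125,-100,250],[125,100,250],[-123,83,140],[-123,-83,140]],c2([[50,130],[372,158],[408,60],[135,38],[65,300],[328,325]])),
(1,"side",[[-125,100,250],[-125,-100,250]],s([[407,341],[288,337]])),
(1,"w1",[[-125,83,140],[-125,-83,140]],s([[466,452],[293,473]])) ]
K={"scene":6,"side":7,"w1":8}
def res(q,split=False):
    R=[(proj(n,W(q[3*b:3*b+3],np.array(L)/1e3),q[K[n]])-p) for b,n,L,p in D]
    return R if split else np.r_[np.concatenate(R).ravel(),q[6:]/.05]
r=least_squares(res,[.444,.2535,-1.605,.46,-.205,-1.388,0,0,0],x_scale=.1,loss='soft_l1')
q=r.x
print(q.round(4),np.degrees(q[[2,5]]).round(2))
for d,e in zip(D,res(q,1)):print(d[:2],e.round(1).tolist())
print("handle",W(q[:3],[[-.13,0,.043]]),"sill",W(q[3:6],[[-.123,0,.14]]))
E
python3 fit.py
```

```text
[ 0.4506  0.249  -1.5989  0.4642 -0.211  -1.4157 -0.0111  0.0016 -0.0146] [-91.61 -81.12]
(0, 'scene') [[-2.3, -1.7], [-1.1, -0.7], [-0.7, -1.6], [-1.5, -2.2], [-0.3, -0.8]]
(0, 'w1') [[-1.4, -0.7], [-0.3, 0.2], [0.0, -0.3], [-1.8, 0.8]]
(1, 'scene') [[-1.2, -1.2], [-2.0, -1.2], [0.6, -1.4], [0.3, -1.2], [0.3, -2.0], [-1.2, -1.5]]
(1, 'side') [[-2.1, -0.6], [-0.1, -1.7]]
(1, 'w1') [[-5.2, -0.5], [1.6, 0.4]]
handle [[0.45421524 0.37898691 0.043     ]] sill [[ 0.44520334 -0.0894475   0.14      ]]
```

```bash
sed -i 's/\[\[-125,83,140\],\[-125,-83,140\]\]/[[-125,88,138],[-125,-88,138]]/; s/,q\[K\[n\]\])-p)/,q[K[n]])+q[3*K[n]-9:3*K[n]-7]-p)/; s/q\[6:\]\/.05\]/q[6:9]\/.05,q[9:]\/1.5]/; s/-1.388,0,0,0\]/-1.388]+[0]*12/' fit.py; python3 fit.py
```

```text
[ 0.4514  0.2478 -1.5995  0.4677 -0.2128 -1.4057 -0.007   0.0052 -0.0082
  1.0842  1.6015 -0.      0.3599  0.4248  0.      0.2615 -0.4673  0.    ] [-91.64 -80.54]
(0, 'scene') [[-1.2, -0.4], [-0.1, 0.7], [0.3, -0.2], [-0.4, -0.8], [0.7, 0.5]]
(0, 'w1') [[-0.5, -0.7], [0.4, 0.1], [0.8, -0.1], [-1.1, 1.1]]
(1, 'scene') [[-0.5, 0.2], [-1.3, 0.1], [0.7, -0.1], [0.5, 0.2], [1.0, -0.6], [-0.5, -0.3]]
(1, 'side') [[-1.0, 0.2], [0.7, -0.4]]
(1, 'w1') [[-0.5, -1.3], [0.6, 1.4]]
handle [[0.45513546 0.37778931 0.043     ]] sill [[ 0.44753567 -0.09150169  0.14      ]]
```

```bash
cat > plan.py <<'E'
import numpy as np,sys
from cell import env
from scipy.spatial.transform import Rotation as Ro
def mk(yaw,b):  # pan heading yaw, tool leaning back b (deg); tool x opposite to heading
    d=np.array([np.cos(np.radians(yaw)),np.sin(np.radians(yaw)),0]);z=np.array([0,0,1.]);B=np.radians(b)
    tz=d*np.sin(B)-z*np.cos(B);ty=np.cross(z,d);return Ro.from_matrix(np.c_[np.cross(ty,tz),ty,tz])
def cur():
    o=env.get_obs();return np.array(o['tool_pos']),Ro.from_euler('xyz',o['tool_rot'],degrees=True)
def rows(p0,R0,p1,R1,N):
    rv=(R0.inv()*R1).as_rotvec()/N;st=(p1-p0)/N;out=[]
    for i in range(N):
        out.append(((R0*Ro.from_rotvec(rv*i)).inv().apply(st)))
    return np.c_[np.array(out).round(4),np.tile(rv.round(4),(N,1))]
E
python3 - <<'E'
from plan import *
p,R=cur();print(p);T=mk(-91.64,20);G=np.array([.4551,.3778,.043]);z=T.as_matrix()[:,2]
t=G+.0187*z;print(t);print(rows(p,R,t-.1*z,T,12).tolist())
E
```

```text
[0.46508177 0.11987621 0.402768  ]
[0.45491696 0.37140684 0.02542775]
[[0.0238, -0.0008, 0.0236, 0.0005, -0.0291, 0.0024], [0.0245, -0.0008, 0.0229, 0.0005, -0.0291, 0.0024], [0.0251, -0.0009, 0.0222, 0.0005, -0.0291, 0.0024], [0.0258, -0.0009, 0.0214, 0.0005, -0.0291, 0.0024], [0.0264, -0.001, 0.0207, 0.0005, -0.0291, 0.0024], [0.027, -0.001, 0.0199, 0.0005, -0.0291, 0.0024], [0.0275, -0.0011, 0.0191, 0.0005, -0.0291, 0.0024], [0.0281, -0.0011, 0.0183, 0.0005, -0.0291, 0.0024], [0.0286, -0.0012, 0.0175, 0.0005, -0.0291, 0.0024], [0.0291, -0.0013, 0.0167, 0.0005, -0.0291, 0.0024], [0.0296, -0.0013, 0.0158, 0.0005, -0.0291, 0.0024], [0.03, -0.0014, 0.0149, 0.0005, -0.0291, 0.0024]]
```

```bash
python3 -m jog '[[0.024,-0.001,0.0236,0,-0.029,0.0024,0.087],[0.0245,-0.001,0.023,0,-0.029,0.0024,0.087],[0.025,-0.001,0.022,0,-0.029,0.0024,0.087],[0.026,-0.001,0.0214,0,-0.029,0.0024,0.087],[0.0264,-0.001,0.0207,0,-0.029,0.0024,0.087],[0.027,-0.001,0.02,0,-0.029,0.0024,0.087],[0.0275,-0.001,0.019,0,-0.029,0.0024,0.087],[0.028,-0.001,0.0183,0,-0.029,0.0024,0.087],[0.0286,-0.001,0.0175,0,-0.029,0.0024,0.087],[0.029,-0.001,0.0167,0,-0.029,0.0024,0.087],[0.0296,-0.001,0.0158,0,-0.029,0.0024,0.087],[0.03,-0.001,0.015,0,-0.029,0.0024,0.087]]'
python3 -m jog '[[0,0,0,0,0,0,0.087],[0,0,0,0,0,0,0.087]]'
python3 - <<'E'
from plan import *
import cv2
p,R=cur();print(env.get_obs()['qpos'].round(1));T=mk(-91.64,20);G=np.array([.4551,.3778,.043]);z=T.as_matrix()[:,2]
t=G+.0187*z;print(rows(p,R,t,T,8).tolist())
cv2.imwrite("pics/w2.png",cv2.resize(env.read_camera("wrist"),(640,480)))
E
```

```text
time_s: 2.03
tool_pos: [0.4577, 0.4051, 0.1155]
tool_rot: [179.8, 20.2, 88.2]
force: [0.4, -0.2, 0.8]
grip_width: 0.0873
grasp_force: 0.0
time_s: 2.2
tool_pos: [0.4553, 0.4051, 0.1135]
tool_rot: [-179.8, 20.3, 88.6]
force: [1.0, -0.4, 0.1]
grip_width: 0.087
grasp_force: 0.0
[-34.6  31.5 -23.5  82.5  22.5  86.7 -63.3]
[[-0.0001, 0.0001, 0.0118, -0.0002, 0.0007, 0.0004], [-0.0001, 0.0001, 0.0118, -0.0002, 0.0007, 0.0004], [-0.0001, 0.0001, 0.0118, -0.0002, 0.0007, 0.0004], [-0.0001, 0.0001, 0.0118, -0.0002, 0.0007, 0.0004], [-0.0002, 0.0001, 0.0118, -0.0002, 0.0007, 0.0004], [-0.0002, 0.0001, 0.0118, -0.0002, 0.0007, 0.0004], [-0.0002, 0.0001, 0.0118, -0.0002, 0.0007, 0.0004], [-0.0002, 0.0001, 0.0118, -0.0002, 0.0007, 0.0004]]
```

View pics/w2.png

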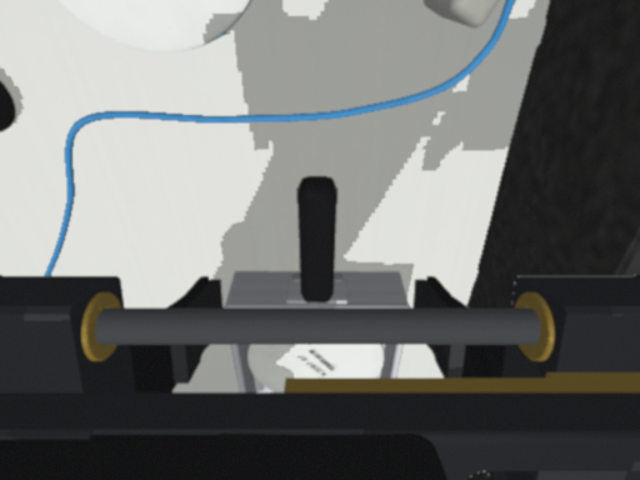

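The wrist picture shows the handle (col ~317, rows 178–300) centred between the fingers at cols 200 and 430. I'll descend, gripping 18 mm nearer the pan to cut the moment.

```bash
python3 -m jog '[[-0.003,0,0.012,0,0,0,0.087],[-0.003,0,0.012,0,0,0,0.087],[-0.003,0,0.012,0,0,0,0.087],[-0.003,0,0.012,0,0,0,0.087],[-0.003,0,0.012,0,0,0,0.087],[-0.003,0,0.012,0,0,0,0.087],[0,0,0.01,0,0,0,0.087],[0,0,0.01,0,0,0,0.087],[0,0,0.008,0,0,0,0.087],[0,0,0,0,0,0,0.087]]'
python3 -m jog '[[0,0,0,0,0,0,0.0],[0,0,0,0,0,0,0.0],[0,0,0,0,0,0,0.0],[0,0,0,0,0,0,0.0],[0,0,0,0,0,0,0.0],[0,0,0,0,0,0,0.0]]' 100
```

```text
time_s: 3.08
tool_pos: [0.4554, 0.3536, 0.0296]
tool_rot: [179.8, 20.1, 88.3]
force: [-0.1, -1.3, 0.0]
grip_width: 0.0869
grasp_force: 0.0
time_s: 3.58
tool_pos: [0.4563, 0.3553, 0.0318]
tool_rot: [179.7, 19.9, 88.3]
force: [-0.6, -0.4, -0.1]
grip_width: 0.0549
grasp_force: 0.0
```

```bash
python3 -m jog '[[0,0,0.005,0,0,0,0.0],[0,0,0,0,0,0,0.0],[0,0,0,0,0,0,0.0],[0,0,0,0,0,0,0.0],[0,0,0,0,0,0,0.0],[0,0,0,0,0,0,0.0],[0,0,0,0,0,0,0.0],[0,0,0,0,0,0,0.0],[0,0,0,0,0,0,0.0],[0,0,0,0,0,0,0.0]]' 100
```

```text
time_s: 4.42
tool_pos: [0.456, 0.3533, 0.0267]
tool_rot: [179.7, 19.9, 88.3]
force: [-0.5, 0.7, -0.7]
grip_width: 0.0216
grasp_force: 59.9
```

```bash
python3 -m jog '[[-0.001,0,-0.003,0,0,0,0],[-0.002,0,-0.0056,0,0,0,0],[-0.0034,0,-0.0094,0,0,0,0],[-0.0034,0,-0.0094,0,0,0,0],[-0.0034,0,-0.0094,0,0,0,0],[-0.0034,0,-0.0094,0,0,0,0],[-0.0034,0,-0.0094,0,0,0,0],[-0.0034,0,-0.0094,0,0,0,0],[-0.0017,0,-0.0047,0,0,0,0],[0,0,0,0,0,0,0]]' 60
python3 - <<'E'
from plan import *
import cv2
o=env.get_obs();print(o['wrist_torque'],o['force'])
a=env.read_camera("scene");cv2.imwrite("pics/s2.png",cv2.resize(a[170:290,190:330],None,fx=4,fy=4,interpolation=cv2.INTER_CUBIC))
E
```

```text
time_s: 5.25
tool_pos: [0.4565, 0.3542, 0.1028]
tool_rot: [179.6, 19.8, 88.2]
force: [0.3, 0.4, -3.3]
grip_width: 0.0217
grasp_force: 59.9
[ 0.85887313  0.01711175 -0.03784573] [ 0.28339662  0.36214857 -3.2994423 ]
```

View pics/s2.png

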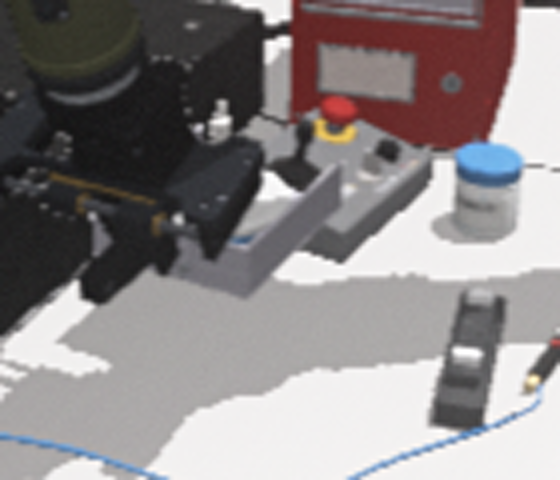

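The scene crop shows the pan lifted: right back rim at (250,245), nose rim at (340,168), bottom back corner at (245,297). I'll check its actual tilt against these.

```bash
python3 - <<'E'
from plan import *
from h import proj
from scipy.optimize import least_squares
p,R=cur();print(p)
d=np.array([np.cos(np.radians(-91.7)),np.sin(np.radians(-91.7)),0]);y=np.cross([0,0,1],d)
px=np.array([[252.5,231.25],[275,212],[251.25,244.25]])
def pts(q):
    t=q[0];f=d*np.cos(t)-np.array([0,0,np.sin(t)]);n=np.cross(f,y);o=p+np.array([q[3],0,0])+ -.0267*n+f*(.1055+q[1])+n*q[2]
    return np.array([o+f*a+y*b+n*c for a,b,c in((-.08,-.067,.042),(.08,-.067,.042),(-.08,-.067,0))])
g=lambda q:np.r_[(proj("scene",pts(q))+[1.1,1.6]-px).ravel(),q[1:]/.003]
print(proj("scene",pts([0,0,0,0]))+[1.1,1.6]);r=least_squares(g,[0,0,0,0]);print(np.degrees(r.x[0]),r.x,r.fun[:6])
E
```

```text
[0.45608389 0.3537783  0.10168848]
[[252.53373057 232.54963702]
 [276.21820007 209.91589041]
 [252.58052817 245.1771803 ]]
3.32013377935849 [0.05794727 0.0005491  0.00261977 0.00235699] [-0.45363884  0.53647437  0.64541364 -0.11443151  0.45081147  0.53954257]
```

```bash
cat >> plan.py <<'E'
SILL=np.array([.4475,-.0915,.14]);Z=np.array([0,0,1.])
def pose(s,c,t,yaw=-80.5,sag=3):
    """lip s past sill along the floor, floor c above sill, pan tip t"""
    y=np.radians(yaw);T=np.radians(t);d=np.array([np.cos(y),np.sin(y),0]);f=d*np.cos(T)-Z*np.sin(T);n=d*np.sin(T)+Z*np.cos(T)
    return SILL+Z*c+f*(s-.1855)+n*.0267,mk(yaw,20+sag-t)
E
python3 - <<'E'
from plan import *
p,R=cur();a=p+[0,0,.113];A=pose(-.04,.008,15);print(A[0])
print(rows(a,R,*A,12).tolist());B=pose(.07,.008,15);print(B[0],rows(*A,*B,12)[0],rows(*A,*B,12)[-1])
E
```

```text
[0.4126905  0.11651336 0.23215391]
[[-0.0192, -0.003, 0.0054, -0.0034, 0.0173, -0.0158], [-0.0192, -0.0034, 0.005, -0.0034, 0.0173, -0.0158], [-0.0193, -0.0037, 0.0047, -0.0034, 0.0173, -0.0158], [-0.0193, -0.004, 0.0043, -0.0034, 0.0173, -0.0158], [-0.0193, -0.0043, 0.004, -0.0034, 0.0173, -0.0158], [-0.0193, -0.0046, 0.0036, -0.0034, 0.0173, -0.0158], [-0.0193, -0.005, 0.0033, -0.0034, 0.0173, -0.0158], [-0.0192, -0.0053, 0.0029, -0.0034, 0.0173, -0.0158], [-0.0192, -0.0056, 0.0026, -0.0034, 0.0173, -0.0158], [-0.0191, -0.0059, 0.0022, -0.0034, 0.0173, -0.0158], [-0.0191, -0.0062, 0.0019, -0.0034, 0.0173, -0.0158], [-0.019, -0.0065, 0.0015, -0.0034, 0.0173, -0.0158]]
[0.43022711 0.0117187  0.20368382] [-0.0084 -0.      0.0036  0.      0.      0.    ] [-0.0084 -0.      0.0036  0.      0.      0.    ]
```

```bash
python3 -m jog '[[-0.003,0,-0.009,0,0,0,0],[-0.005,0,-0.014,0,0,0,0],[-0.0065,0,-0.0177,0,0,0,0],[-0.0065,0,-0.0177,0,0,0,0],[-0.0065,0,-0.0177,0,0,0,0],[-0.0055,0,-0.0147,0,0,0,0],[-0.0035,0,-0.01,0,0,0,0],[-0.0025,0,-0.005,0,0,0,0]]'
python3 -m jog '[[-0.006,-0.001,0.0015,-0.001,0.006,-0.005,0],[-0.013,-0.002,0.004,-0.0024,0.0113,-0.0108,0],[-0.0192,-0.0034,0.005,-0.0034,0.0173,-0.0158,0],[-0.0193,-0.0037,0.0047,-0.0034,0.0173,-0.0158,0],[-0.0193,-0.004,0.0043,-0.0034,0.0173,-0.0158,0],[-0.0193,-0.0043,0.004,-0.0034,0.0173,-0.0158,0],[-0.0193,-0.0046,0.0036,-0.0034,0.0173,-0.0158,0],[-0.0193,-0.005,0.0033,-0.0034,0.0173,-0.0158,0],[-0.0192,-0.0053,0.0029,-0.0034,0.0173,-0.0158,0],[-0.0192,-0.0056,0.0026,-0.0034,0.0173,-0.0158,0],[-0.019,-0.006,0.0022,-0.0034,0.0173,-0.0158,0],[-0.013,-0.004,0.0015,-0.0034,0.0173,-0.0158,0]]'
python3 -m jog '[[-0.013,-0.004,0.001,-0.0017,0.0085,-0.008,0],[-0.008,-0.003,0.001,-0.0017,0.0085,-0.008,0],[-0.0035,-0.0015,0.0005,0,0,0,0],[0,0,0,0,0,0,0],[0,0,0,0,0,0,0]]'
python3 - <<'E'
from plan import *
import cv2
from h import proj
p,R=cur();A=pose(-.04,.008,15);print(A[0],A[1].as_euler('xyz',1),env.get_obs()['qpos'].round(1),env.get_obs()['wrist_torque'],rows(p,R,*A,1))
a=env.read_camera("scene");cv2.imwrite("pics/s3.png",cv2.resize(a[110:240,200:340],None,fx=4.6,fy=4.6,interpolation=cv2.INTER_CUBIC))
E
```

```text
time_s: 5.97
tool_pos: [0.4555, 0.3536, 0.216]
tool_rot: [179.6, 19.8, 88.3]
force: [0.1, 0.4, -3.6]
grip_width: 0.0212
grasp_force: 59.9
time_s: 6.97
tool_pos: [0.4152, 0.1387, 0.2282]
tool_rot: [-179.7, 9.1, 98.5]
force: [0.2, -0.2, -3.5]
grip_width: 0.0213
grasp_force: 59.9
time_s: 7.38
tool_pos: [0.4116, 0.1164, 0.2298]
tool_rot: [-179.9, 8.0, 99.5]
force: [0.3, 0.8, -3.1]
grip_width: 0.0211
grasp_force: 59.9
[0.4126905  0.11651336 0.23215391] [180.    8.   99.5] [-10.   -7.4 -14.6 110.6   6.   78.9 -16.2] [ 0.56484098  0.07612517 -0.02091954] [[-0.0003  0.0011 -0.0023 -0.0023  0.0008 -0.0001]]
```

View pics/s3.png

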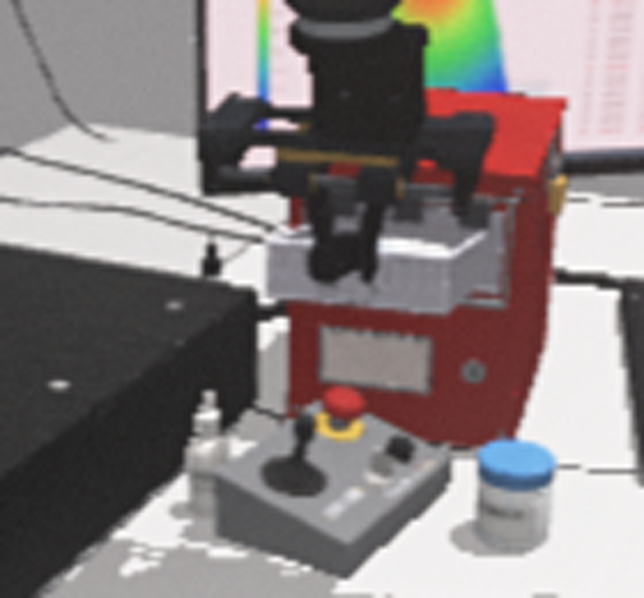

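The pan is level with the mouth and in front of it: rear rim corners at (268,240) and (455,262), nose right rim at about (488,232). I'll check these against the model.

```bash
python3 - <<'E'
from plan import *
from h import proj
from scipy.optimize import least_squares
p,R=cur();yw=np.radians(-80.5);d=np.array([np.cos(yw),np.sin(yw),0]);y=np.cross(Z,d)
def pts(t,dx=0):
    t=np.radians(t);f=d*np.cos(t)-Z*np.sin(t);n=np.cross(f,y);o=p-.0267*n+f*.1055+y*dx
    return np.array([o+f*a+y*b+n*c for a,b,c in((-.08,.067,.042),(-.08,-.067,.042),(.08,-.067,.042),(-.08,-.067,0))])
for t in(12,15,18):print(t,((proj("scene",pts(t))+[1.1,1.6]-[200,110])*4.6).round(0).tolist())
s=[SILL+y*.083,SILL-y*.083];print(((proj("scene",s)+[1.1,1.6]-[200,110])*4.6).round(0).tolist())
E
```

```text
12 [[267.0, 242.0], [450.0, 260.0], [484.0, 235.0], [445.0, 318.0]]
15 [[267.0, 243.0], [450.0, 261.0], [483.0, 247.0], [445.0, 321.0]]
18 [[267.0, 245.0], [450.0, 263.0], [482.0, 259.0], [444.0, 323.0]]
[[308.0, 283.0], [503.0, 303.0]]
```

```bash
python3 -m jog '[[-0.0084,0,0.0036,0,0,0,0],[-0.0084,0,0.0036,0,0,0,0],[-0.0084,0,0.0036,0,0,0,0],[-0.0084,0,0.0036,0,0,0,0],[-0.0084,0,0.0036,0,0,0,0],[-0.0084,0,0.0036,0,0,0,0]]'
python3 -m jog '[[-0.0084,0,0.0036,0,0,0,0],[-0.0084,0,0.0036,0,0,0,0],[-0.0084,0,0.0036,0,0,0,0],[-0.0084,0,0.0036,0,0,0,0],[-0.0084,0,0.0036,0,0,0,0],[-0.0084,0,0.0036,0,0,0,0],[0,0,0,0,0,0,0],[0,0,0,0,0,0,0]]'
python3 - <<'E'
from plan import *
import cv2
p,R=cur();B=pose(.07,.008,15);print(B[0],rows(p,R,*B,1),env.get_obs()['wrist_torque'],env.get_obs()['qpos'].round(1))
for s in(1,3):
  C=pose(.07,.005,50,sag=s);print(s,C[0]);print(rows(p,R,*C,8).tolist())
a=env.read_camera("scene");cv2.imwrite("pics/s4.png",cv2.resize(a[110:240,200:340],None,fx=4.6,fy=4.6,interpolation=cv2.INTER_CUBIC))
E
```

```text
time_s: 7.93
tool_pos: [0.4209, 0.0666, 0.2159]
tool_rot: [-180.0, 7.7, 99.6]
force: [-0.4, 8.4, -3.3]
grip_width: 0.0215
grasp_force: 59.9
time_s: 8.6
tool_pos: [0.4294, 0.0098, 0.2011]
tool_rot: [-179.9, 8.1, 99.4]
force: [0.9, -3.0, -6.6]
grip_width: 0.0216
grasp_force: 60.0
[0.43022711 0.0117187  0.20368382] [[ 0.0013  0.0011 -0.0029 -0.0027  0.0024 -0.002 ]] [ 0.30750617 -0.21260329  0.12018237] [ -4.4  -7.9  -6.8 114.5   7.5  73.9  -3.9]
1 [ 0.43862232 -0.0384491   0.25064056]
[[-0.007, 0.0001, -0.0053, -0.0002, 0.081, -0.0003], [-0.0065, 0.0001, -0.0058, -0.0002, 0.081, -0.0003], [-0.006, 0.0001, -0.0063, -0.0002, 0.081, -0.0003], [-0.0055, 0.0001, -0.0068, -0.0002, 0.081, -0.0003], [-0.0049, 0.0001, -0.0072, -0.0002, 0.081, -0.0003], [-0.0043, 0.0001, -0.0076, -0.0002, 0.081, -0.0003], [-0.0037, 0.0001, -0.0079, -0.0002, 0.081, -0.0003], [-0.003, 0.0001, -0.0082, -0.0002, 0.081, -0.0003]]
3 [ 0.43862232 -0.0384491   0.25064056]
[[-0.007, 0.0001, -0.0053, -0.0002, 0.0767, -0.0003], [-0.0065, 0.0001, -0.0058, -0.0002, 0.0767, -0.0003], [-0.0061, 0.0001, -0.0063, -0.0002, 0.0767, -0.0003], [-0.0056, 0.0001, -0.0067, -0.0002, 0.0767, -0.0003], [-0.005, 0.0001, -0.0071, -0.0002, 0.0767, -0.0003], [-0.0045, 0.0001, -0.0075, -0.0002, 0.0767, -0.0003], [-0.0039, 0.0001, -0.0078, -0.0002, 0.0767, -0.0003], [-0.0033, 0.0001, -0.0081, -0.0002, 0.0767, -0.0003]]
```

View pics/s4.png

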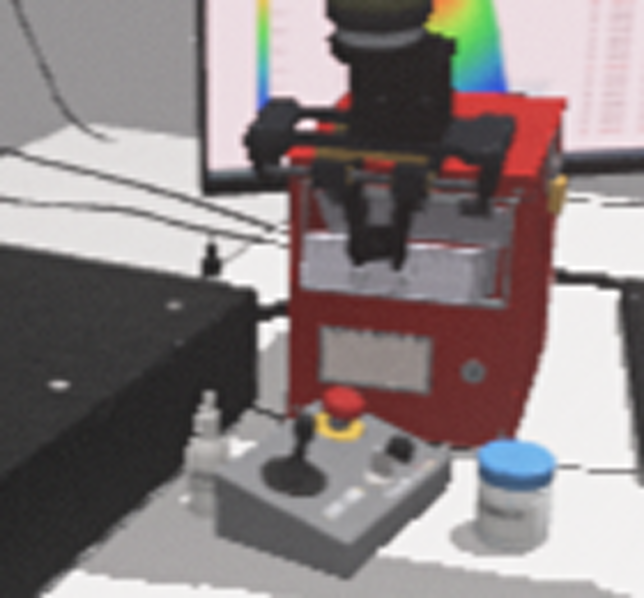

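The pan's nose is through the mouth, roughly centred (pan 302–495, mouth 300–508), with the flap folded in above it. Now I'll tip it.

```bash
python3 -m jog '[[-0.006,0.0003,-0.0065,0,0.079,0,0],[-0.0065,0.0003,-0.006,0,0.079,0,0],[-0.006,0.0003,-0.0063,0,0.079,0,0],[-0.0055,0,-0.0068,0,0.079,0,0]]'
python3 -m jog '[[-0.005,0,-0.0072,0,0.079,0,0],[-0.0045,0,-0.0076,0,0.079,0,0],[-0.0038,0,-0.008,0,0.079,0,0],[-0.003,0,-0.0082,0,0.079,0,0],[0,0,0,0,0,0,0],[0,0,0,0,0,0,0],[0,0,0,0,0,0,0],[0,0,0,0,0,0,0]]'
python3 - <<'E'
from plan import *
import cv2
p,R=cur();C=pose(.07,.005,50,sag=2);print(C[0],C[1].as_euler('xyz',1),rows(p,R,*C,1),env.get_obs()['wrist_torque'],env.get_obs()['qpos'].round(1))
a=env.read_camera("scene")[110:200,240:340];w=env.read_camera("wrist")
cv2.imwrite("pics/s5.png",np.hstack([cv2.resize(a,(400,360),interpolation=cv2.INTER_CUBIC),cv2.resize(w,(400,360))]))
E
```

```text
time_s: 8.98
tool_pos: [0.4342, -0.0109, 0.2299]
tool_rot: [-180.0, -10.3, 99.6]
force: [-2.1, 1.2, 0.9]
grip_width: 0.0216
grasp_force: 60.1
time_s: 9.65
tool_pos: [0.4387, -0.0383, 0.2519]
tool_rot: [-179.9, -27.7, 99.4]
force: [0.8, -7.8, -6.0]
grip_width: 0.0217
grasp_force: 60.1
[ 0.43862232 -0.0384491   0.25064056] [180.  -28.   99.5] [[-0.0007 -0.0001  0.0011 -0.0012  0.0056 -0.0013]] [-3.1392004  -0.31159352  0.37690056] [  7.4   1.6  13.8 104.1 -23.9  89.5  34.2]
```

View pics/s5.png

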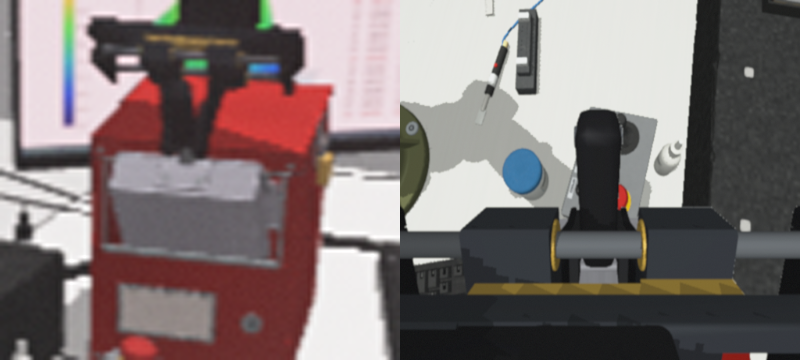

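```bash
python3 - <<'E'
from plan import *
C=pose(.07,.005,50,sag=2);D=pose(.07,.005,46,sag=2);print(rows(*C,*D,3).tolist())
E
```

```text
[[0.0015, -0.0, 0.0023, 0.0, -0.0233, -0.0], [0.0016, -0.0, 0.0023, 0.0, -0.0233, -0.0], [0.0016, -0.0, 0.0022, 0.0, -0.0233, -0.0]]
```

```bash
python3 -m jog '[[0.0015,0,0.0023,0,-0.023,0,0],[0.0015,0,0.0023,0,-0.023,0,0],[0.0015,0,0.0023,0,-0.023,0,0],[0,0,0,0,0,0,0],[0,0,0,0,0,0,0]]'
python3 - <<'E'
from plan import *
o=env.get_obs();print(o['force'],o['wrist_torque'])
E
python3 -m jog '[[0.002,0,-0.0015,0,0,0,0],[0.002,0,-0.0015,0,0,0,0],[0,0,0,0,0,0,0],[0,0,0,0,0,0,0]]'
python3 - <<'E'
from plan import *
o=env.get_obs();p,R=cur();print(o['force'],o['wrist_torque'],rows(p,R,*pose(.07,.005,46,sag=2),1))
E
```

```text
time_s: 10.17
tool_pos: [0.4371, -0.0298, 0.2487]
tool_rot: [-179.9, -23.8, 99.6]
force: [0.6, -6.1, -2.0]
grip_width: 0.0217
grasp_force: 60.0
[ 0.63319599 -6.06649435 -1.96090245] [-2.40653027 -0.13491085  0.2518496 ]
time_s: 10.5
tool_pos: [0.4366, -0.0271, 0.2529]
tool_rot: [-179.9, -23.9, 99.5]
force: [-0.1, -5.1, -3.4]
grip_width: 0.0214
grasp_force: 60.0
[-0.05705143 -5.12377045 -3.40252939] [-2.16648418 -0.1437576   0.20041009] [[-0.0065  0.0001  0.004  -0.0018  0.0016  0.0004]]
```

```bash
python3 -m jog '[[-0.0008,0,-0.0018,0,0,0,0],[-0.0008,0,-0.0018,0,0,0,0],[0,0,0,0,0,0,0],[0,0,0,0,0,0,0]]'
python3 - <<'E'
from plan import *
o=env.get_obs();p,R=cur();print(o['force'],o['wrist_torque'],rows(p,R,*pose(.07,.005,46,sag=2),1))
E
```

```text
time_s: 10.83
tool_pos: [0.4369, -0.0282, 0.2557]
tool_rot: [-179.9, -24.3, 99.5]
force: [-0.5, -2.0, -5.4]
grip_width: 0.0217
grasp_force: 60.0
[-0.51529855 -1.95375479 -5.35700136] [-1.09198718  0.120859    0.23536217] [[-0.0066 -0.      0.007  -0.0023 -0.0044  0.0001]]
```

```bash
python3 -m jog '[[-0.0012,0,-0.0027,0,0,0,0],[0,0,0,0,0,0,0],[0,0,0,0,0,0,0],[0,0,0,0,0,0,0]]'
python3 - <<'E'
from plan import *
import cv2
o=env.get_obs();p,R=cur();print(o['force'],o['wrist_torque'],rows(p,R,*pose(.07,.005,46,sag=2),1))
for n in("scene","side"):cv2.imwrite(f"pics/{n}6.png",env.read_camera(n))
E
```

```text
time_s: 11.17
tool_pos: [0.4373, -0.0297, 0.2578]
tool_rot: [-179.9, -24.4, 99.5]
force: [-1.2, 3.6, -4.4]
grip_width: 0.0217
grasp_force: 60.0
[-1.19012063  3.55045998 -4.37977253] [0.1800827  0.22737364 0.0834299 ] [[-0.006  -0.0001  0.0095 -0.0023 -0.0062  0.    ]]
```

```bash
python3 - <<'E'
from plan import *
from h import proj
import cv2
p,R=cur();a=cv2.imread("pics/side6.png");yw=np.radians(-80.5);d=np.array([np.cos(yw),np.sin(yw),0]);y=np.cross(Z,d)
t=np.radians(47);f=d*np.cos(t)-Z*np.sin(t);n=np.cross(f,y);o=p-.0267*n+f*.1055
for b in(-.06,-.05,-.04,-.03,.03,.04,.05,.06):
  print(b,end=' ')
  for x in(-.07,-.06,-.05,-.04,-.03,-.02,-.01):
    u,v=proj("side",o+f*x+y*b+n*.006)[0];print((int(round(u)),int(round(v))),a[int(round(v)),int(round(u))].tolist(),end=' ')
  print()
print([ (proj("side",o+f*x+y*b+n*.042)[0]).round(0).tolist() for x,b in((-.08,-.067),(-.08,.067),(0,-.067),(0,.067))])
u,v=proj("side",p)[0].astype(int);print(u,v)
for r in range(v-16,v+26,2):print(r,' '.join('%3d'%x for x in a[r,u-50:u+50:3].mean(1)))
E
```

```text
-0.06 (204, 212) [148, 143, 144] (204, 215) [109, 106, 127] (204, 219) [54, 60, 194] (204, 222) [53, 58, 187] (204, 226) [56, 60, 190] (203, 230) [54, 59, 191] (203, 233) [53, 58, 187] 
-0.05 (208, 212) [151, 146, 147] (208, 216) [26, 31, 135] (207, 219) [41, 45, 155] (207, 223) [53, 58, 189] (207, 226) [54, 59, 190] (207, 230) [55, 60, 188] (207, 233) [54, 59, 188] 
-0.04 (211, 212) [149, 144, 145] (211, 216) [29, 34, 145] (211, 219) [35, 40, 136] (211, 223) [55, 60, 193] (210, 226) [54, 59, 190] (210, 230) [52, 57, 187] (210, 233) [53, 58, 187] 
-0.03 (215, 212) [147, 142, 143] (215, 216) [52, 55, 136] (214, 219) [35, 38, 137] (214, 223) [40, 44, 154] (214, 227) [54, 59, 189] (214, 230) [54, 59, 189] (214, 234) [54, 59, 187] 
0.03 (236, 213) [151, 146, 146] (236, 217) [26, 29, 132] (235, 220) [34, 38, 133] (235, 224) [35, 39, 132] (235, 227) [32, 36, 131] (235, 231) [33, 34, 130] (235, 235) [35, 37, 130] 
0.04 (239, 213) [151, 146, 147] (239, 217) [28, 32, 140] (239, 220) [33, 35, 131] (239, 224) [36, 40, 133] (239, 228) [34, 36, 132] (238, 231) [33, 38, 132] (238, 235) [34, 37, 13
[... 2682 characters left out ...]

215 159 154 143 159 108 109 122 144 144  94 114 135 140 142 140 140 140 139 145 140 144 149 148 150 141 208 217 218 216 215 216 215 216 215
217 160 151 161 129  97  98  98 101  77  78  67  68  67  67  66  65  65  68  63  62  62  62  68  77  79  92 139 141 172 209 216 216 215 215
219 166 156 160 112  98  98  99  99 102 101 102  80  69  71  71  70  70  70  68  67  67  68  68  65  68  66  65  68  60 145 217 192 209 215
221 162 155 160  96  98  98 101 100 101 100 100 100  80  69  70  69  69  68  70  68  68  66  66  67  68  68  67  68  61 102 218 181 191 215
223 158 160 163  97  98  98  99 100  99 101 100 100 101  85  67  70  68  69  68  67  67  66  68  67  66  66  68  64  60  72 219 216 211 215
```

```bash
python3 -m jog '[[-0.0092,0,0.0039,0,0,0,0],[0.0074,0,-0.0031,0,0,0,0],[-0.0074,0,0.0031,0,0,0,0],[0.0074,0,-0.0031,0,0,0,0],[-0.0074,0,0.0031,0,0,0,0],[0.0046,0,-0.002,0,0,0,0],[0,0,0,0,0,0,0],[0,0,0,0,0,0,0],[0,0,0,0,0,0,0],[0,0,0,0,0,0,0]]'
python3 - <<'E'
from plan import *
o=env.get_obs();p,R=cur();print(o['force'],o['wrist_torque'],rows(p,R,*pose(.07,.005,46,sag=2),1))
E
```

```text
time_s: 12.1
tool_pos: [0.4386, -0.0337, 0.2545]
tool_rot: [-180.0, -24.3, 99.5]
force: [0.8, 5.0, 1.0]
grip_width: 0.0216
grasp_force: 60.0
[0.76636167 4.98063168 0.96484134] [ 1.19948286 -0.15065915  0.12556849] [[-0.0009 -0.0008  0.0083 -0.0001 -0.0049  0.0003]]
```

```bash
python3 - <<'E'
from plan import *
p,R=cur();D=pose(.07,.015,10);print(D[0]);print(rows(p,R,*D,12).tolist())
E
```

```text
[0.42949184 0.01611253 0.20135073]
[[0.002, -0.0001, 0.0058, -0.0, -0.0542, 0.0], [0.0023, -0.0001, 0.0057, -0.0, -0.0542, 0.0], [0.0026, -0.0001, 0.0055, -0.0, -0.0542, 0.0], [0.0029, -0.0001, 0.0054, -0.0, -0.0542, 0.0], [0.0032, -0.0001, 0.0052, -0.0, -0.0542, 0.0], [0.0035, -0.0001, 0.005, -0.0, -0.0542, 0.0], [0.0038, -0.0001, 0.0048, -0.0, -0.0542, 0.0], [0.004, -0.0001, 0.0046, -0.0, -0.0542, 0.0], [0.0043, -0.0001, 0.0044, -0.0, -0.0542, 0.0], [0.0045, -0.0001, 0.0042, -0.0, -0.0542, 0.0], [0.0047, -0.0001, 0.0039, -0.0, -0.0542, 0.0], [0.0049, -0.0001, 0.0036, -0.0, -0.0542, 0.0]]
```

```bash
python3 -m jog '[[0.002,0,0.0055,0,-0.054,0,0],[0.0023,0,0.0055,0,-0.054,0,0],[0.0026,0,0.0055,0,-0.054,0,0],[0.003,0,0.0054,0,-0.054,0,0],[0.0032,0,0.0052,0,-0.054,0,0],[0.0035,0,0.005,0,-0.054,0,0]]'
python3 -m jog '[[0.0038,0,0.0048,0,-0.054,0,0],[0.004,0,0.0046,0,-0.054,0,0],[0.0043,0,0.0044,0,-0.054,0,0],[0.0045,0,0.0042,0,-0.054,0,0],[0.0047,0,0.004,0,-0.054,0,0],[0.005,0,0.0036,0,-0.054,0,0],[0,0,0,0,0,0,0],[0,0,0,0,0,0,0]]'
python3 - <<'E'
from plan import *
import cv2
o=env.get_obs();p,R=cur();print(o['force'],o['wrist_torque'],rows(p,R,*pose(.07,.015,10),1))
a=env.read_camera("scene");cv2.imwrite("pics/scene7.png",a);cv2.imwrite("pics/side7.png",env.read_camera("side"))
for v in range(150,182):print(v,' '.join('%3d'%x for x in a[v,262:316,2][::2]))
E
```

```text
time_s: 12.6
tool_pos: [0.4341, -0.0104, 0.2271]
tool_rot: [-179.9, -5.5, 99.4]
force: [0.6, -0.0, -6.3]
grip_width: 0.0214
grasp_force: 60.0
time_s: 13.27
tool_pos: [0.4299, 0.0147, 0.201]
tool_rot: [-179.9, 12.9, 99.5]
force: [-0.4, -0.4, -3.1]
grip_width: 0.0216
grasp_force: 60.0
[-0.44195963 -0.38876607 -3.08976015] [ 0.54905439  0.35725256 -0.22699078] [[ 0.0014 -0.0002 -0.0007 -0.0019 -0.0014 -0.0002]]
150  56  75  54  42  46  38  67  70  70  72  85  43  45  46  48  69  87 104 108 106  82  41  45 102 103 100 103
151  83  98  68  44  44  42  61  50  63  68  65  42  45  44  45  79  87  88  96  98  76  40  51 102 102 101 101
152 171 101  69  43  44  44  54  41  74  93  84  43  43  45  45  72  66  72  71  72  61  41  76 100 100 103 100
153 181 101  82  64  59  46  44  38  69  90  90  42  43  44  44  83  89  89  82  63  54  39  84  92 106 116  89
154 181 100  86  82  90  67  37  38  54  93  92  50  41  43  42  72  88  88  89  62  50  39  70 104 102 100 100
155 181  98  87  84  94  90  39  41  49  95  95  71  43  39  49  74  93  95  95  63  49  42  66 127 112  98 104
156 180 100  85 
[... 2195 characters left out ...]
 118 123 132 129 102 104 108
176  76  96  96  97  98  99 100  99 101 102 100  99 101 105 109 115 105 105 116 134  98  97 104 110 109 110 107
177  75 100  96  97  99  99  97  98 103 102 100 102 102 104 105 104 104 105 107 112 104 103 102  98 104 104 106
178  87  97  98  98 100  97  98 102 102 101 101 104 101 105 107 106 106 107 107 106 107 105 104 104 104 107 112
179 190  95  99 101 102  99  98  97 101 102 101 103 103 105 107 107 108 109 107 107 105 104 105 105 104 106 107
180 204 100  97 100 111  97  99 101  99 100 100 104 104 105 107 108 107 107 108 104 107 108 107 105 102 109 107
181 198  96  98  98 118 100  97 107 103 115 100 102 105 105 105 107 106 104 108 107 107 106 107 107 106 109 106
```

```bash
python3 - <<'E'
from plan import *
from h import proj
p,R=cur();yw=np.radians(-80.5);d=np.array([np.cos(yw),np.sin(yw),0]);y=np.cross(Z,d)
for t in(4,7,10,13,16):
    T=np.radians(t);f=d*np.cos(T)-Z*np.sin(T);n=np.cross(f,y);o=p-.0267*n+f*.1055
    print(t,[(proj("scene",o+f*a-y*.067+n*c)[0]+[1.1,1.6]).round(1).tolist() for a,c in((-.08,.042),(-.04,.042),(0,.042),(-.08,0))])
E
```

```text
4 [[302.4, 163.5], [304.3, 160.7], [306.0, 158.1], [301.6, 175.0]]
7 [[302.4, 163.9], [304.2, 161.6], [305.9, 159.5], [301.6, 175.4]]
10 [[302.5, 164.2], [304.2, 162.5], [305.8, 160.9], [301.5, 175.9]]
13 [[302.5, 164.5], [304.1, 163.4], [305.7, 162.4], [301.4, 176.3]]
16 [[302.5, 164.9], [304.1, 164.4], [305.6, 163.8], [301.3, 176.7]]
```

```bash
python3 -m jog '[[0.0018,0,-0.0009,0,0,0,0],[0.0018,0,-0.0009,0,0,0,0],[0.0018,0,-0.0009,0,0,0,0],[0.0018,0,-0.0009,0,0,0,0],[0.0018,0,-0.0009,0,0,0,0],[0.0018,0,-0.0009,0,0,0,0],[0.0018,0,-0.0009,0,0,0,0],[0.0018,0,-0.0009,0,0,0,0],[0.0018,0,-0.0009,0,0,0,0],[0.0018,0,-0.0009,0,0,0,0],[0.0018,0,-0.0009,0,0,0,0],[0.0018,0,-0.0009,0,0,0,0]]'
python3 -m jog '[[0.0015,0,-0.00075,0,0,0,0],[0.0015,0,-0.00075,0,0,0,0],[0.0015,0,-0.00075,0,0,0,0],[0.0015,0,-0.00075,0,0,0,0],[0.0015,0,-0.00075,0,0,0,0],[0.0015,0,-0.00075,0,0,0,0],[0.0015,0,-0.00075,0,0,0,0],[0.0015,0,-0.00075,0,0,0,0],[0.0015,0,-0.00075,0,0,0,0],[0.0015,0,-0.00075,0,0,0,0],[0.0015,0,-0.00075,0,0,0,0],[0.0015,0,-0.00075,0,0,0,0]]'
python3 - <<'E'
from plan import *
o=env.get_obs();p,R=cur();print(o['force'],o['wrist_torque'],rows(p,R,*pose(.07,.015,10),1))
E
```

```text
time_s: 14.37
tool_pos: [0.4263, 0.0382, 0.2074]
tool_rot: [-180.0, 12.9, 99.5]
force: [0.3, -4.1, -2.5]
grip_width: 0.0217
grasp_force: 60.0
time_s: 15.37
tool_pos: [0.4228, 0.058, 0.2118]
tool_rot: [-179.9, 12.9, 99.5]
force: [0.6, -1.9, -1.0]
grip_width: 0.0213
grasp_force: 60.0
[ 0.6205391  -1.93493521 -1.04650575] [-0.57097469 -0.18084007  0.04775519] [[-0.039  -0.0003  0.0197 -0.0011 -0.0014  0.0001]]
```

```bash
python3 -m jog '[[0.0015,0,-0.001,0,0,0,0],[0.0015,0,-0.001,0,0,0,0],[0.0015,0,-0.001,0,0,0,0],[0.0015,0,-0.001,0,0,0,0],[0.0015,0,-0.001,0,0,0,0],[0.0015,0,-0.00075,0,0,0,0],[0.0015,0,-0.00075,0,0,0,0],[0.0015,0,-0.00075,0,0,0,0],[0.0015,0,-0.00075,0,0,0,0],[0.0015,0,-0.00075,0,0,0,0],[0.0015,0,-0.00075,0,0,0,0],[0.0015,0,-0.00075,0,0,0,0]]'
python3 -m jog '[[0.0013,0,-0.0006,0,0,0,0],[0.0013,0,-0.0006,0,0,0,0],[0.0013,0,-0.0006,0,0,0,0],[0.0013,0,-0.0006,0,0,0,0],[0.0013,0,-0.0006,0,0,0,0],[0.0013,0,-0.0006,0,0,0,0],[0.0013,0,-0.0006,0,0,0,0],[0.0013,0,-0.0006,0,0,0,0],[0.0013,0,-0.0006,0,0,0,0],[0.0013,0,-0.0006,0,0,0,0],[0.0013,0,-0.0006,0,0,0,0],[0.0013,0,-0.0006,0,0,0,0]]'
python3 -m jog '[[0.0013,0,-0.0006,0,0,0,0],[0.0013,0,-0.0006,0,0,0,0],[0.0013,0,-0.0006,0,0,0,0],[0.0013,0,-0.0006,0,0,0,0],[0.0013,0,-0.0006,0,0,0,0],[0.0013,0,-0.0006,0,0,0,0],[0.0013,0,-0.0006,0,0,0,0],[0.0013,0,-0.0006,0,0,0,0],[0.0013,0,-0.0006,0,0,0,0],[0.0013,0,-0.0006,0,0,0,0],[0.0013,0,-0.0006,0,0,0,0],[0.0013,0,-0.0006,0,0,0,0]]'
python3 - <<'E'
from plan import *
o=env.get_obs();p,R=cur();print(o['force'],o['wrist_torque'],rows(p,R,*pose(-.04,.015,10),1))
E
```

```text
time_s: 16.37
tool_pos: [0.4192, 0.0791, 0.2175]
tool_rot: [-179.9, 12.8, 99.6]
force: [-1.3, 2.5, -3.0]
grip_width: 0.0215
grasp_force: 60.0
time_s: 17.37
tool_pos: [0.4168, 0.094, 0.2212]
tool_rot: [-179.9, 12.9, 99.5]
force: [-0.0, -0.3, -2.2]
grip_width: 0.0219
grasp_force: 60.0
time_s: 18.37
tool_pos: [0.414, 0.1106, 0.2248]
tool_rot: [-179.9, 12.9, 99.5]
force: [-0.6, -0.1, -1.9]
grip_width: 0.0213
grasp_force: 60.0
[-0.61300703 -0.08992126 -1.91324247] [ 0.53473608  0.06095644 -0.0043822 ] [[ 0.0132 -0.0003  0.0014 -0.0012 -0.0015 -0.    ]]
```

```bash
python3 - <<'E'
from plan import *
p,R=cur();T=mk(-91.64,26);d=np.array([np.cos(np.radians(-91.64)),np.sin(np.radians(-91.64)),0]);t=np.array([.4514,.2478,.0])-d*.1045+Z*.22
print(t);print(rows(p,R,t,T,12).tolist())
import cv2
a=cv2.imread("pics/scene0.png").astype(int);b=env.read_camera("scene");cv2.imwrite("pics/s8.png",b);print(a[135:172,284:304:4,2].mean(1).astype(int).tolist());print(b[135:172,284:304:4,2].mean(1).astype(int).tolist())
E
```

```text
[0.45439074 0.35225719 0.22      ]
[[0.0189, 0.0066, -0.0039, 0.0053, -0.019, 0.0153], [0.0189, 0.0063, -0.0043, 0.0053, -0.019, 0.0153], [0.0189, 0.006, -0.0047, 0.0053, -0.019, 0.0153], [0.0189, 0.0057, -0.0051, 0.0053, -0.019, 0.0153], [0.0189, 0.0054, -0.0055, 0.0053, -0.019, 0.0153], [0.0189, 0.0051, -0.0059, 0.0053, -0.019, 0.0153], [0.0188, 0.0047, -0.0063, 0.0053, -0.019, 0.0153], [0.0188, 0.0044, -0.0067, 0.0053, -0.019, 0.0153], [0.0187, 0.0041, -0.007, 0.0053, -0.019, 0.0153], [0.0187, 0.0038, -0.0074, 0.0053, -0.019, 0.0153], [0.0186, 0.0034, -0.0078, 0.0053, -0.019, 0.0153], [0.0185, 0.0031, -0.0081, 0.0053, -0.019, 0.0153]]
[205, 203, 202, 203, 205, 206, 207, 209, 210, 211, 208, 159, 116, 109, 109, 111, 113, 104, 88, 87, 93, 94, 91, 99, 111, 118, 119, 120, 118, 117, 117, 121, 122, 121, 120, 126, 128]
[122, 99, 63, 51, 51, 50, 52, 47, 44, 45, 46, 47, 54, 66, 61, 67, 76, 71, 69, 56, 56, 68, 76, 93, 103, 116, 117, 116, 116, 114, 121, 165, 166, 136, 137, 138, 140]
```

```bash
python3 -m jog '[[0.009,0.003,-0.002,0.003,-0.009,0.007,0],[0.0189,0.0063,-0.0043,0.0053,-0.019,0.0153,0],[0.0189,0.006,-0.0047,0.0053,-0.019,0.0153,0],[0.0189,0.0057,-0.005,0.0053,-0.019,0.0153,0],[0.0189,0.0054,-0.0055,0.0053,-0.019,0.0153,0],[0.0189,0.005,-0.006,0.0053,-0.019,0.0153,0],[0.0188,0.0047,-0.0063,0.0053,-0.019,0.0153,0],[0.0188,0.0044,-0.0067,0.0053,-0.019,0.0153,0],[0.0187,0.004,-0.007,0.0053,-0.019,0.0153,0],[0.0187,0.0038,-0.0074,0.0053,-0.019,0.0153,0],[0.0186,0.0034,-0.0078,0.0053,-0.019,0.0153,0],[0.0185,0.003,-0.008,0.0053,-0.019,0.0153,0]]'
python3 -m jog '[[0.0095,0.003,-0.002,0.0023,-0.01,0.0083,0],[0,0,0,0,0,0,0],[0,0,0,0,0,0,0]]'
python3 - <<'E'
from plan import *
from h import proj
p,R=cur();T=mk(-91.64,26);d=np.array([np.cos(np.radians(-91.64)),np.sin(np.radians(-91.64)),0]);t=np.array([.4514,.2478,.0])-d*.1045+Z*.06
print(R.as_euler('xyz',1),rows(p,R,t,T,10).tolist())
import cv2
a=cv2.imread("pics/scene0.png").astype(int);b=env.read_camera("scene");cv2.imwrite("pics/s9.png",b);print(a[140:178,284:304:4,2].mean(1).astype(int).tolist());print(b[140:178,284:304:4,2].mean(1).astype(int).tolist())
y=np.cross(Z,d)
for t in(-6,-3,0,3,6):
    TT=np.radians(t);f=d*np.cos(TT)-Z*np.sin(TT);n=np.cross(f,y);o=p-.0267*n+f*.1045
    print(t,[(proj("scene",o+f*a-y*.067+n*c)[0]+[1.1,1.6]).round(1).tolist() for a,c in((-.08,.042),(.08,.042),(-.08,0),(.08,0))])
g=cv2.cvtColor(b,cv2.COLOR_BGR2GRAY)
for v in range(178,222):print(v,' '.join('%3d'%x for x in g[v,240:292:2]))
E
```

```text
time_s: 19.42
tool_pos: [0.4507, 0.343, 0.2219]
tool_rot: [-179.9, 25.5, 88.8]
force: [0.2, -0.1, -2.6]
grip_width: 0.0216
grasp_force: 60.0
time_s: 19.67
tool_pos: [0.4534, 0.3515, 0.2191]
tool_rot: [-179.9, 26.1, 88.5]
force: [0.1, -0.3, -2.7]
grip_width: 0.0213
grasp_force: 60.0
[-179.92535366   26.06355825   88.47192503] [[0.0071, 0.0001, 0.0143, -0.0, 0.0001, 0.0002], [0.0071, 0.0001, 0.0143, -0.0, 0.0001, 0.0002], [0.0071, 0.0001, 0.0143, -0.0, 0.0001, 0.0002], [0.0071, 0.0001, 0.0143, -0.0, 0.0001, 0.0002], [0.0071, 0.0001, 0.0143, -0.0, 0.0001, 0.0002], [0.0071, 0.0001, 0.0143, -0.0, 0.0001, 0.0002], [0.007, 0.0001, 0.0143, -0.0, 0.0001, 0.0002], [0.007, 0.0001, 0.0143, -0.0, 0.0001, 0.0002], [0.007, 0.0001, 0.0143, -0.0, 0.0001, 0.0002], [0.007, 0.0001, 0.0143, -0.0, 0.0001, 0.0002]]
[206, 207, 209, 210, 211, 208, 159, 116, 109, 109, 111, 113, 104, 88, 87, 93, 94, 91, 99, 111, 118, 119, 120, 118, 117, 117, 121, 122, 121, 120, 126, 128, 117, 116, 115, 103, 103, 105]
[207, 208, 210, 210, 211, 207, 160, 115, 109, 109, 111, 113, 104, 87, 85, 93, 92, 91, 101, 111, 119, 119, 120, 
[... 4463 characters left out ...]
  59  60  88 153 155 158 156 161 165 165 178 187 140
216 225 128 130 106  81  87  99 142 154 133  76  64  62  59  66 114 156 159 201 186 155 155 173 194 158 111
217 226 138 146 118  84  84  85 101 145 154 134 105  65  68  89 149 154 170 222 199 156 155 184 176 129  91
218 221 142 149 128  83  85  82  84 112 150 153 150 145 146 146 156 157 181 204 172 154 154 162 149 102  90
219 168 135 147 130  87  85  82  84  89 115 150 156 157 153 153 156 189 185 176 157 155 156 153 123  91  88
220 149 131 142 125  86  84  85  83  85  87 115 151 155 153 155 169 207 194 157 155 156 157 141  97  90  88
221 156 135 138 127  84  86  87  85  86  88  90 114 148 156 155 178 203 172 155 154 156 153 112  90  89  82
```

```bash
python3 - <<'E'
from plan import *
from h import proj
import cv2
F=[]
for i in range(6):
    env.read_camera("side");F.append(np.r_[env.get_obs()['force'],env.get_obs()['wrist_torque'][0]])
F=np.array(F);print(F.mean(0).round(2),F[:,2].round(2))
b=cv2.imread("pics/s9.png");p,R=cur()
d=np.array([np.cos(np.radians(-91.6)),np.sin(np.radians(-91.6)),0]);y=np.cross(Z,d);t=np.radians(3);f=d*np.cos(t)-Z*np.sin(t);n=np.cross(f,y);o=p-.0267*n+f*.1045
for h in(.004,.036):
  print("h",h)
  for x in np.arange(-.07,.081,.015):
    L=[]
    for w in np.arange(-.06,.061,.02):
      u,v=proj("scene",o+f*x+y*w+n*h)[0]+[1.1,1.6];L.append("%d,%d:%s"%(u,v,'/'.join(map(str,b[int(round(v)),int(round(u))]))))
    print(round(x,3),' '.join(L))
E
```

```text
[-0.21 -0.02 -2.74  0.9 ] [-2.28 -2.98 -3.15 -2.56 -2.53 -2.95]
h 0.004
-0.07 252,205:100/94/96 246,204:119/112/114 240,202:120/113/115 234,201:112/107/107 228,199:98/92/94 222,198:26/26/27 216,197:30/29/29
-0.055 255,203:103/96/100 249,202:124/118/120 242,200:123/117/119 236,199:117/111/114 230,198:28/28/30 225,196:30/30/32 219,195:29/28/29
-0.04 257,201:103/98/101 251,200:116/109/112 245,199:119/112/115 239,197:118/112/114 233,196:41/39/41 227,195:27/27/27 222,193:27/26/27
-0.025 260,200:102/95/98 254,198:102/96/99 248,197:120/112/116 242,196:48/46/47 236,194:124/117/120 230,193:28/26/28 224,192:32/31/32
-0.01 262,198:105/99/102 256,197:104/98/102 250,195:118/111/113 244,194:99/93/96 238,193:89/83/84 233,191:59/56/58 227,190:35/39/42
0.005 264,196:105/98/100 258,195:104/97/101 252,194:182/172/176 246,192:219/209/211 241,191:31/29/32 235,190:69/64/65 229,189:56/52/52
0.02 267,195:103/97/101 261,193:101/95/99 255,192:159/150/153 249,191:232/225/228 243,190:32/32/35 238,188:41/38/40 232,187:98/91/91
0.035 269,193:125/119/121 263,192:104/98/102 257,191:186/176/179 251,189:231/224/227 2
[... 1210 characters left out ...]
5 241,181:65/59/59 235,180:61/56/54 229,179:41/40/40
0.02 267,185:153/145/150 261,183:161/160/163 255,182:68/69/71 249,181:30/29/33 243,180:80/76/76 238,179:58/53/52 232,178:43/39/40
0.035 269,183:159/150/154 263,182:37/38/99 257,181:240/240/242 251,180:31/30/32 246,178:55/49/50 240,177:60/54/55 234,176:45/43/43
0.05 271,182:195/186/188 265,180:37/37/98 259,179:243/243/245 254,178:80/78/82 248,177:38/37/39 242,176:58/54/53 237,175:45/42/43
0.065 273,180:183/174/177 267,179:39/39/100 262,178:58/58/87 256,177:47/46/51 250,176:33/32/34 245,175:61/56/56 239,174:45/42/42
0.08 275,179:175/166/182 270,178:37/37/99 264,177:38/39/100 258,176:97/97/99 253,174:39/37/39 247,173:62/57/57 242,172:45/43/44
```

```bash
python3 - <<'E'
from plan import *
from h import proj
import cv2
a=cv2.imread("pics/scene0.png");b=cv2.imread("pics/s9.png")
for u,v in((240,238),(250,240),(235,240),(245,247),(255,235),(222,236),(265,232)):print("scene0",(u,v),a[v,u])
p,R=cur();C=env.get_calibration("scene");fl=192/np.tan(np.radians(C['fov_y']/2))
d=np.array([np.cos(np.radians(-91.6)),np.sin(np.radians(-91.6)),0]);y=np.cross(Z,d);t=np.radians(3);f=d*np.cos(t)-Z*np.sin(t);n=np.cross(f,y);o=p-.0267*n+f*.1045
def loc(u,v,h):
    r=C['pose'][:3,:3]@np.array([(u-1.1-C['cx'])/fl,-(v-1.6-C['cy'])/fl,-1]);c=C['pose'][:3,3];k=((o+n*h-c)@n)/(r@n);q=c+k*r-o;return (q@f).round(3),(q@y).round(3)
for u,v in((250,186),(258,186),(262,187),(260,189),(256,192),(254,194),(246,193),(248,189)):print((u,v),b[v,u],loc(u,v,.004),loc(u,v,.02),loc(u,v,.036))
hs=cv2.cvtColor(b[170:200,225:285],cv2.COLOR_BGR2HSV);m=(hs[...,1]>90)&(hs[...,0]>95)&(hs[...,0]<130);print("blue",m.sum(),np.argwhere(m)[:10].tolist())
hs=cv2.cvtColor(a[215:262,210:280],cv2.COLOR_BGR2HSV);m=(hs[...,1]>90)&(hs[...,0]>95)&(hs[...,0]<130);print("blue0",m.sum())
w=env.read_camera("wrist");cv2.imwrite("pics/w9.png",w)
E
```

```text
scene0 (240, 238) [249 248 249]
scene0 (250, 240) [245 245 246]
scene0 (235, 240) [247 248 248]
scene0 (245, 247) [243 243 243]
scene0 (255, 235) [246 246 247]
scene0 (222, 236) [239 237 238]
scene0 (265, 232) [106 104 105]
(250, 186) [218 208 211] (np.float64(0.062), np.float64(0.021)) (np.float64(0.024), np.float64(0.001)) (np.float64(-0.014), np.float64(-0.02))
(258, 186) [174 172 175] (np.float64(0.076), np.float64(-0.001)) (np.float64(0.037), np.float64(-0.02)) (np.float64(-0.001), np.float64(-0.04))
(262, 187) [142 139 156] (np.float64(0.074), np.float64(-0.016)) (np.float64(0.036), np.float64(-0.035)) (np.float64(-0.003), np.float64(-0.053))
(260, 189) [186 176 179] (np.float64(0.055), np.float64(-0.019)) (np.float64(0.017), np.float64(-0.037)) (np.float64(-0.02), np.float64(-0.056))
(256, 192) [177 167 171] (np.float64(0.026), np.float64(-0.02)) (np.float64(-0.011), np.float64(-0.038)) (np.float64(-0.047), np.float64(-0.057))
(254, 194) [143 134 139] (np.float64(0.008), np.float64(-0.022)) (np.float64(-0.028), np.float64(-0.041)) (np.float64(-0.063), np.float64(-0.059))
(246, 193) [187 176 180] (np.float64(0.003), np.float64(0.002)) (np.float64(-0.033), np.float64(-0.017)) (np.float64(-0.068), np.float64(-0.037))
(248, 189) [183 173 178] (np.float64(0.036), np.float64(0.013)) (np.float64(-0.001), np.float64(-0.007)) (np.float64(-0.038), np.float64(-0.027))
blue 0 []
blue0 3
```

The flap is shut: its pixels match the first picture. The pan floor shows aluminium right up to its front edge, with no blue edges, so it is empty. Next I'll set it down in its old place.

```bash
python3 -m jog '[[0.004,0,0.008,0,-0.005,0,0],[0.0071,0,0.0143,0,-0.005,0,0],[0.0071,0,0.0143,0,-0.005,0,0],[0.0071,0,0.0143,0,-0.005,0,0],[0.0071,0,0.0143,0,-0.005,0,0],[0.0071,0,0.0143,0,-0.005,0,0],[0.0071,0,0.0143,0,-0.005,0,0],[0.0071,0,0.0143,0,-0.005,0,0],[0.0071,0,0.0143,0,-0.005,0,0],[0.0071,0,0.0143,0,-0.005,0,0],[0.003,0,0.006,0,0,0,0],[0,0,0,0,0,0,0]]'
python3 - <<'E'
from plan import *
from h import proj
import cv2
p,R=cur();print(p,R.as_euler('xyz',1));d=np.array([np.cos(np.radians(-91.6)),np.sin(np.radians(-91.6)),0]);y=np.cross(Z,d)
b=env.read_camera("scene");g=cv2.cvtColor(b,cv2.COLOR_BGR2GRAY)
for t in(-3,0,3):
    TT=np.radians(t);f=d*np.cos(TT)-Z*np.sin(TT);n=np.cross(f,y);o=p-.0267*n+f*.1045
    print(t,[(proj("scene",o+f*a-y*.067+n*c)[0]+[1.1,1.6]).round(1).tolist() for a,c in((-.08,.042),(.08,.042),(-.08,0),(.08,0))])
for v in range(212,246):print(v,' '.join('%3d'%x for x in g[v,246:284:2]))
E
```

```text
time_s: 21.07
tool_pos: [0.4525, 0.3473, 0.0584]
tool_rot: [-179.8, 29.1, 88.5]
force: [-0.0, -0.1, -2.1]
grip_width: 0.0216
grasp_force: 60.0
[0.45249727 0.34734742 0.0583552 ] [-179.82711068   29.05405724   88.46914774]
-3 [[254.4, 244.7], [277.4, 218.8], [254.8, 256.5], [277.4, 229.8]]
0 [[254.5, 244.9], [277.5, 221.3], [254.5, 257.1], [277.1, 232.5]]
3 [[254.7, 245.2], [277.5, 223.8], [254.3, 257.7], [276.9, 235.2]]
212 138 152 154 153 152 122  60  53  48  53  50  62 128 154 151 153 155 162 118
213 101 130 152 153 153 126  59  54  50  50  53  56  92 154 152 153 159 203 165
214  97  91 131 153 152 139  59  55  52  49  55  58  84 153 154 153 154 198 206
215 108  79  92 138 153 152  78  55  49  49  55  58  88 152 153 157 155 158 166
216 103  81  81  95 142 153 132  73  62  56  56  62 114 154 156 202 182 154 153
217 114  79  81  80 100 143 154 132 102  65  66  86 148 153 171 221 202 155 153
218 126  81  81  80  80 108 150 153 148 143 146 144 153 159 180 204 173 153 155
219 126  81  80  81  81  85 112 149 153 152 154 152 152 190 184 175 155 154 155
220 125  80  80  81  82  81  85 113 
[... 1343 characters left out ...]
 146 145 147 147 112 102 102 102 102 212 243 241 239 239 240
238  65  48  39 103 148 148 148 138 101 102 103 102 138 240 241 241 240 240 241
239  73  42  40 119 147 147 148 118 101 103 106 104 203 243 242 240 241 241 241
240  61  40  47 142 148 146 140 104 103 103 104 113 180 242 242 241 241 241 243
241  52  37  68 146 146 146 118 104 103 104 102 119 164 190 188 187 189 190 187
242  46  40 101 146 145 139 105 103 104 103 110 153 164 168 165 165 166 166 164
243  43  39 113 150 146 120 103  99 104 103 125 166 167 165 166 165 167 168 166
244  42  47 151 159 141 103 103 106 105 108 146 167 167 165 167 168 168 168 167
245  41  58 140 144 125 104 106 105 104 122 164 169 166 168 168 167 168 167 168
```

```bash
python3 -m jog '[[0.0025,0,0.003,0,0,0,0],[0.0025,0,0.003,0,0,0,0],[0.0025,0,0.003,0,0,0,0],[0.0025,0,0.003,0,0,0,0],[0.0025,0,0.003,0,0,0,0],[0.0018,0,0.0023,0,0,0,0],[0.001,0,0.0017,0,0,0,0],[0.0008,0,0.0014,0,0,0,0],[0,0,0,0,0,0,0],[0,0,0,0,0,0,0]]'
```

```text
time_s: 21.95
tool_pos: [0.4535, 0.3526, 0.035]
tool_rot: [-180.0, 28.9, 88.4]
force: [0.0, 0.2, -3.9]
grip_width: 0.0214
grasp_force: 60.0
```

```bash
python3 -m jog '[[0.0008,0,0.0014,0,0,0,0],[0.0008,0,0.0014,0,0,0,0],[0,0,0,0,0,0,0],[0,0,0,0,0,0,0]]'
python3 -m jog '[[0.0005,0,0.0009,0,0,0,0],[0.0005,0,0.0009,0,0,0,0],[0,0,0,0,0,0,0],[0,0,0,0,0,0,0]]'
python3 - <<'E'
from plan import *
o=env.get_obs();print(o['tool_pos'],o['force'],o['wrist_torque'])
E
```

```text
time_s: 22.28
tool_pos: [0.4535, 0.3525, 0.0318]
tool_rot: [-180.0, 28.9, 88.4]
force: [0.8, -0.3, -2.7]
grip_width: 0.0216
grasp_force: 60.0
time_s: 22.62
tool_pos: [0.4535, 0.3526, 0.0297]
tool_rot: [-180.0, 28.9, 88.4]
force: [0.4, -0.0, -2.4]
grip_width: 0.0215
grasp_force: 60.0
[0.45348976 0.35256264 0.02971507] [ 0.43162634 -0.0149506  -2.41652028] [ 1.0029023  -0.04830229  0.00292014]
```

```bash
python3 -m jog '[[0.0005,0,0.0009,0,0,0,0],[0.0005,0,0.0009,0,0,0,0],[0,0,0,0,0,0,0]]'; python3 -m jog '[[0.0005,0,0.0009,0,0,0,0],[0,0,0,0,0,0,0],[0,0,0,0,0,0,0]]'
```

```text
time_s: 22.87
tool_pos: [0.4536, 0.3528, 0.0282]
tool_rot: [180.0, 28.9, 88.4]
force: [-1.2, 0.2, -0.2]
grip_width: 0.0215
grasp_force: 60.0
time_s: 23.12
tool_pos: [0.4536, 0.3528, 0.0282]
tool_rot: [179.9, 28.9, 88.3]
force: [-0.9, 0.4, 5.3]
grip_width: 0.0212
grasp_force: 60.0
```

```bash
python3 -m jog '[[0,0,0,0,0,0,0.03],[0,0,0,0,0,0,0.03],[0,0,0,0,0,0,0.05],[0,0,0,0,0,0,0.06],[0,0,0,0,0,0,0.06],[0,0,0,0,0,0,0.06],[0,0,0,0,0,0,0.06],[0,0,0,0,0,0,0.06]]' 30
python3 -m jog '[[0,0,-0.004,0,0,0,0.06],[0,0,-0.01,0,0,0,0.06],[0,0,-0.015,0,0,0,0.06],[0,0,-0.02,0,0,0,0.06],[0,0,-0.02,0,0,0,0.06],[0,0,-0.025,0,0,0,0.06],[0,0,-0.025,0,0,0,0.06],[0,0,-0.025,0,0,0,0.06],[0,0,-0.01,0,0,0,0.06],[0,0,0,0,0,0,0.06],[0,0,0,0,0,0,0.06]]'
python3 - <<'E'
from h import *
import cv2
b=env.read_camera("scene");a=cv2.imread("pics/scene0.png");cv2.imwrite("pics/end.png",b);side=env.read_camera("side");w=env.read_camera("wrist");cv2.imwrite("pics/wend.png",w)
d=cv2.absdiff(a,b).max(2)>40
import itertools
for nm,(y0,y1,x0,x1) in dict(bin=(130,206,262,322),jog=(192,233,247,300),bottle=(195,225,240,247),hyg=(270,300,150,182),pan=(222,268,212,278)).items():print(nm,d[y0:y1,x0:x1].mean().round(3))
g=cv2.cvtColor(b,cv2.COLOR_BGR2GRAY)
p=proj("scene",W([.4514,.2478,-1.5995],[[-.08,.067,.042],[-.08,-.067,.042],[.08,-.067,.042],[.08,.067,.042],[-.08,-.067,0],[.08,-.067,0],[0,0,.004],[.03,0,.004],[0,.03,.004],[0,-.03,.004]]))+[1.1,1.6]
print(p.round(1).tolist());print([b[int(v),int(u)].tolist() for u,v in p[6:]],[a[int(v),int(u)].tolist() for u,v in p[6:]])
E
```

```text
time_s: 23.78
tool_pos: [0.4535, 0.3526, 0.0266]
tool_rot: [180.0, 28.9, 88.4]
force: [-0.3, -0.3, -0.2]
grip_width: 0.0578
grasp_force: 0.0
time_s: 24.7
tool_pos: [0.4555, 0.4272, 0.1614]
tool_rot: [180.0, 28.9, 88.4]
force: [-0.1, -0.9, -0.3]
grip_width: 0.0597
grasp_force: 0.0
bin 0.0
jog 0.069
bottle 0.152
hyg 0.315
pan 0.288
[[214.8, 243.3], [253.2, 254.8], [276.1, 230.3], [240.8, 221.2], [253.2, 266.7], [275.8, 241.3], [246.6, 246.7], [251.0, 242.3], [238.5, 244.4], [254.8, 249.1]]
[[231, 225, 227], [233, 227, 229], [231, 224, 227], [156, 148, 151]] [[243, 243, 244], [244, 245, 245], [245, 246, 246], [164, 163, 164]]
```

```bash
python3 -m jog '[[-0.0146,0,-0.026,0,0.03,0,0.06],[-0.0146,0,-0.026,0,0.03,0,0.06],[-0.0146,0,-0.026,0,0.03,0,0.06],[-0.0146,0,-0.026,0,0.03,0,0.06],[-0.0146,0,-0.026,0,0.03,0,0.06],[-0.0146,0,-0.026,0,0.03,0,0.06],[0,0,0,0,0,0,0.06],[0,0,0,0,0,0,0.06]]'
python3 - <<'E'
from h import *
import cv2
b=env.read_camera("scene");a=cv2.imread("pics/scene0.png");cv2.imwrite("pics/end2.png",b)
d=cv2.absdiff(a,b).max(2)>40
for nm,(y0,y1,x0,x1) in dict(bin=(130,206,262,322),jog=(192,233,247,300),bottle=(195,225,240,247),hyg=(270,300,150,182),pan=(222,268,212,278)).items():print(nm,d[y0:y1,x0:x1].mean().round(3))
for nm,(y0,y1,x0,x1) in dict(hyg=(270,300,150,182),jog=(192,233,250,298)).items():
  t=a[y0:y1,x0:x1];r=cv2.matchTemplate(cv2.Canny(b[y0-15:y1+15,x0-15:x1+15],60,150),cv2.Canny(t,60,150),cv2.TM_CCOEFF_NORMED);print(nm,cv2.minMaxLoc(r)[1::2])
g=cv2.cvtColor(a,cv2.COLOR_BGR2GRAY);h=cv2.cvtColor(b,cv2.COLOR_BGR2GRAY)
for v in range(270,300,3):print(' '.join('%3d'%x for x in g[v,150:182:2]),'|',' '.join('%3d'%x for x in h[v,150:182:2]))
E
```

```text
time_s: 25.52
tool_pos: [0.456, 0.4115, 0.3413]
tool_rot: [179.8, 18.5, 88.2]
force: [-0.8, 0.6, 0.4]
grip_width: 0.06
grasp_force: 0.0
bin 0.0
jog 0.071
bottle 0.152
hyg 0.338
pan 0.238
hyg (0.6481028199195862, (15, 15))
jog (0.89467453956604, (15, 15))
 35  38  37  37  37  42  40  39  42  42  51 145 200 242 240 240 |  30  31  34  35  33  38  36  35  34  35  46 145 195 241 240 240
 34  36  35  37  37  38  40  36  65 135 247 251 249 250 243 240 |  34  30  34  35  37  36  36  31  52 109 176 181 180 178 220 241
 36  34  36  33  63 103 248 251 249 249 251 239 208 167 181 241 |  34  34  35  34  45  63 162 180 181 180 183 171 153 134 149 189
 35 193 248 251 249 249 251 237 204 165 146 105 102 103 158 135 |  34 119 171 183 179 182 187 171 152 133 109  91  91  91 134 118
 46 207 251 240 205 163 150 108 100  94  84  99 105 101 148 236 |  39 165 192 177 157 132 126  92  90  82  73  91  94  88 125 160
 38 114 161 130  99  78  74  87  82 100  92  95 103  99 135 231 |  33 107 151 112  88  71  64  79  74  90  83  83  92  89 123 154
 79 159 152 146  93  87  95  89  77  82  93 112 137 145 144 215 |  76 160 147 130  82  76  83  78  70  71  85 103 129 136 137 151
201 227 142 150  97  76  86 102 137 141 141 138 140 176 226 240 | 140 154 138 140  87  69  78  97 131 135 135 135 137 142 150 168
242 242 137 148 134 141 140 140 138 151 209 239 243 241 241 241 | 167 166 131 144 125 133 136 137 134 145 154 165 168 169 168 170
166 139 148 140 138 135 158 239 241 241 241 240 241 240 240 241 | 152 138 146 138 140 134 139 165 168 168 169 168 168 168 168 168
```

The hygrometer, jog box and bin haven't moved; what changed at the hygrometer is only the arm's shadow. The pan is down and empty, and the arm is clear, so I'll hand in.

```bash
python3 -c "
from cell import env
print(env.sign_off())"
```

```text
the job is handed in; nothing more can be done
None
```

I handed the job in at about 25.5 s: both wafer boxes were tipped through the flap, the flap was eased shut, and the empty pan is flat on the bench where it started. "Empty" rests on the colour of the pan floor in the camera image; the wrist-force readings were too noisy to confirm it.

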